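# Refit the cogs on a flask shaker's drive hub

## Robot

A 7-joint arm with a two-finger parallel gripper is mounted at the origin on the work surface. World frame = base frame: x ahead of the robot, y to its left, z up, the work surface at z = 0. Lengths are in m, angles in rad, forces in N, time in s.
With the tool pointing down it reaches from about 0.375 to 0.925 m from the base axis. Payload 3.1 kg.
Tool frame: the origin (TCP) lies midway between the tips of the shut fingers; the grasp point (between the pads) lies 19 mm behind it; x points along the fingers, y is the direction in which the jaws open and shut, and the axes are right-handed (so a half turn about x gives the same grasp; the last joint's range is limited). The gripper opens to 85 mm and grips with 20 to 120 N. Pads are 22 mm wide; open, the fingers measure 114 mm over their backs; the gripper's body (76 mm by 85 mm) begins 54 mm behind the grasp point. The pads swing forward as they close: fully open they stand 13 mm farther back than shut.
Start: joints at [-0.098, 0.383, 0.044, 1.598, -0.018, 1.161, -0.05], TCP at [0.65, 0, 0.204] pointing down, gripper open.
Joint ranges: [-2.61, 2.61], [-0.41, 2.15], [-1.48, 1.57], [0, 2.5], [-1.57, 4.71], [0.05, 1.97], [-2.85, 2.85]. Speed limits (rad/s): [2.79, 2.79, 3.14, 3.14, 3.14, 3.14, 3.14].

## Interface

Orientations are given as a unit quaternion [x, y, z, w].
In Python, from plant import manip, vision, job gives the robot as it stands.
- The arm moves only by the tool jog_arm, never from a script. Its argument "deltas" is a list of rows, each a list of 7 numbers: the shift along the tool's x, y, z in m, then the turn, a rotation vector about the tool's x, y, z in degrees, then the finger opening in m, from 0 to 0.0854. In form: [[tx, ty, tz, rx, ry, rz, hand], ...]. A call has 1 to 12 rows; each row shifts and turns the commanded pose from where the row before left it, along the tool's axes as they then stand; what a row does not reach is not made up. A row lasts 1/8 s, in which the tool goes at most 62.5 mm and 10.7 degrees, less where a joint would pass 70% of its speed; a pose out of reach is approached as far as the arm can. A call is refused whole if a number of a shift passes 0.0625 or a number of a turn 10.7, either way. A call with a gripper value outside its range is refused whole. The fingers move at their own pace and stop on an object; "force" is the grip in N (left out, the last holds). Time passes only in rows, so rows that do not move let the fingers close. It gives the time, the measured TCP pose, the force and the opening at its end, in the units of the state.
- manip.read_state(): the state, without advancing time (a new reading comes with each control period).
- vision.snapshot(name): name is "scene" or "side" or "wrist"; returns a dict with "pixels" (400x640x3 uint8, blue, green, red), "z_map" (400x640 float32, m along the optical axis (not along the pixel's ray), 0 where there is no reading), "fx", "fy", "cx", "cy" (pixels), "dist" ([k1, k2, p1, p2, k3] as OpenCV has them; the pictures are not rectified), "R" (3x3) and "t" (3): a world point X has camera coordinates R X + t. Camera axes: x right, y down, z forward; pixel columns grow to the right and rows downward; lengths in m; the calibration is good to about 2 mm. A picture is of the moment at which its call begins.
- job.hand_in(): hands the job in, once; it reports no verdict.
The state is a dict: "clock": time; "q": joint angles; "joint_velocities": joint speeds; "effort": joint torques, N m; "tcp_pos": TCP position; "eef_rot": TCP orientation; "contact_force": force on the tool from outside, world axes, zero at the start; "torque": the same for the moment, N m; "gripper_width": opening from 0.0 (shut) to 1.0 (fully open).
Only numpy, scipy, OpenCV 4.12 (cv2) and the standard library are available. Lean on these libraries where they do the work, as an engineer would, in place of code of your own. Each camera call takes 0.05 s, during which the arm holds its last target.

## Task

Refit the two cogs on the flask shaker's splined drive hub: slide on the large cog first, boss up, turned so that its wide slot finds the hub's wide spline, fully down on the flange; then slide the small cog on the same way, boss up, until it sits flat on the large cog's boss. Lower them gently, never dropping or forcing them, let go of both, and leave the flask, the beaker and the jar standing where they are.

Things in the scene. Friction and masses are not known exactly. Their poses are not given: they have to be found in the camera images.
- big_cog: Large cog: aluminium toothed wheel lying flat, 120 mm diameter, about 0.35 kg: disc 10 mm thick with a hexagonal boss 56 mm across flats rising to 30 mm above the underside. Origin: centre of the underside, z up. +x points along the wide master slot of its through bore; a small dark dot near the disc's rim lies there too. Flats of the boss face 30, 90, 150... degrees from +x.
- big_cog_boss (a point): Centre of the large cog's boss top, 30 mm above its origin, same axes. Grip the boss across two flats, fingertips just above the disc. Bore: six slots at 60 degree spacing (0 = +x), bottoms 21.5 mm from the axis, five 9 mm wide, the master slot 15 mm; lands between them at radius 16.2 mm.
- small_cog: Small cog: aluminium toothed wheel lying flat, 90 mm diameter, about 0.25 kg: disc 10 mm thick with a hexagonal boss 56 mm across flats rising to 30 mm above the underside. Origin: centre of the underside, z up. +x points along the wide master slot of its through bore; a small dark dot near the disc's rim lies there too. Flats of the boss face 30, 90, 150... degrees from +x.
- small_cog_boss (a point): Centre of the small cog's boss top, 30 mm above its origin, same axes. Grip the boss across two flats, fingertips just above the disc. Bore: six slots at 60 degree spacing (0 = +x), bottoms 21.5 mm from the axis, five 9 mm wide, the master slot 15 mm; lands between them at radius 16.2 mm.
- hub: Upright steel splined hub on the drive unit, locked, does not turn. Origin on its axis, on the seating face of its flange (68 mm diameter), 78 mm above the bench, z up. +x points along the wide master spline (12 mm; a bright dot on the flange rim marks it); five others 6 mm wide at 60 degree spacing. Seated, the large cog's origin and axes coincide with the hub's; the small cog's lie 30 mm higher.
- hub_top (a point): Tip of the hub, 62 mm above its origin, same axes. Splines (tips at radius 20 mm) end 50 mm above the origin, sides of the top 3 mm bevelled at 45 degrees; above them the plain core, radius 15 mm, goes on to 56 mm and tapers to radius 9 mm at the tip. Turned wrongly, a cog rests on the spline ends; it goes on one way only, +x along the hub's +x (play about 5 degrees either way, 1.2 mm sideways).
- drive_unit: White box housing 200 x 160 x 70 mm (x, y, z) under the hub, fixed to the bench; origin under its centre, at bench height. The hub stands at its centre, turned independently of it.
- flask: Bystander: conical glass flask, base diameter 84 mm, 122 mm high; origin at the centre of its underside.
- beaker: Bystander: white plastic beaker, 72 mm diameter, 90 mm high; origin at the centre of its underside.
- reagent: Bystander: amber glass jar with white cap, 64 mm diameter, 120 mm high; origin at the centre of its underside.

How it is judged:
By the outcome, as a careful person would: the job done as asked, in the order asked, and still so for the second after the job is handed in, with the robot touching nothing.
It also fails if it takes over 58 s, if anything falls off the work surface, if the arm or the gripper's body presses on something with over 40 N, if the wrist force passes 120 N, or if a joint passes its speed limit or range.

## Working session

There is one attempt and no reset: what is moved stays moved. The work goes in short steps, Python scripts to look and compute and a tool call to move; the robot and the scene stay as the last step left them, time stands still between calls to the robot, and variables do not carry over. Pictures are saved under pics/ and viewed, and the job is handed in when it is done.

Besides the shell and the picture viewer there is one more tool, called as a command line: name --pt "numbers of a row" for each row, then --argument value for the rest. jog_arm: Moves the arm, as the interface text tells. Its arguments: {"type":"object","properties":{"deltas":{"type":"array"},"force":{"type":"number"}},"required":["deltas"]}

```bash
ls; mkdir -p pics; python3 - <<'E'
from plant import manip, vision
import cv2,pickle
print(manip.read_state())
for n in ["scene","side","wrist"]:
    s=vision.snapshot(n); cv2.imwrite(f"pics/{n}0.png",s["pixels"]); pickle.dump(s,open(f"{n}0.pkl","wb"))
    print(n,s["fx"],s["fy"],s["cx"],s["cy"],s["dist"],s["R"],s["t"])
E
```

```text
pics
{'clock': 0.0, 'q': array([-0.09781214,  0.38388566,  0.04385551,  1.5995751 , -0.01792105,
        1.16119635, -0.04990432]), 'joint_velocities': array([ 0.00070026, -0.00099201,  0.00037084,  0.00084082, -0.00078471,
       -0.00129487, -0.00157505]), 'effort': array([-8.41360106e-04, -4.33466363e+01,  1.02427706e+00, -2.49513745e+01,
        1.06121189e-02,  1.12996699e-02, -5.17373280e-06]), 'tcp_pos': array([ 6.48981318e-01, -9.25272718e-06,  2.02154348e-01]), 'eef_rot': array([-0.4992841 , -0.50064776,  0.50068543, -0.49938093]), 'contact_force': array([0.6857989, 0.0416166, 0.1269022]), 'torque': array([0.03103062, 0.04255411, 0.03134766]), 'gripper_width': 1.0037307045108506}
scene 466.2196588740189 466.2196588740189 319.0724524453062 201.16500455847304 [-0.02835495  0.          0.          0.          0.        ] [[-0.763276    0.64602206 -0.00807691]
 [ 0.55859416  0.65359512 -0.51067208]
 [-0.3246264  -0.39429546 -0.85973763]] [ 0.44277379 -0.26975132  1.43366527]
side 482.47175824373574 482.47175824373574 322.3977518202379 196.65887728650185 [-0.03742118  0.          0.          0.          0.        ] [[-0.99219961 -0.12419778 -0.01071683]
 [-0.05359369  0.50260701 -0.8628522 ]
 [ 0.11255068 -0.85554725 -0.50534269]] [0.58250315 0.12818881 1.15906779]
wrist 292.24064329470207 292.24064329470207 317.13886412456606 201.6215978237604 [-0.0519043  0.         0.         0.         0.       ] [[ 9.99994965e-01  3.27067746e-04 -3.15642600e-03]
 [ 1.23073064e-03 -9.56792726e-01  2.90768230e-01]
 [-2.92494453e-03 -2.90770651e-01 -9.56788312e-01]] [-0.64771455 -0.03935742  0.3802922 ]
```

View pics/scene0.png

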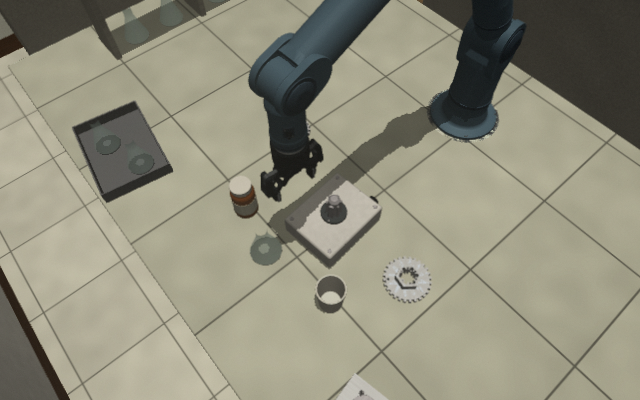

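View pics/side0.png

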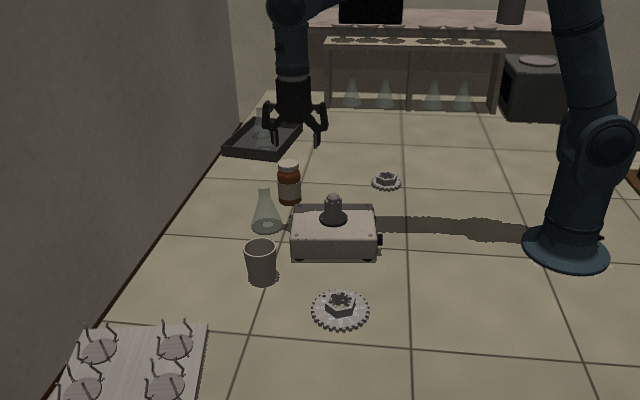

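View pics/wrist0.png

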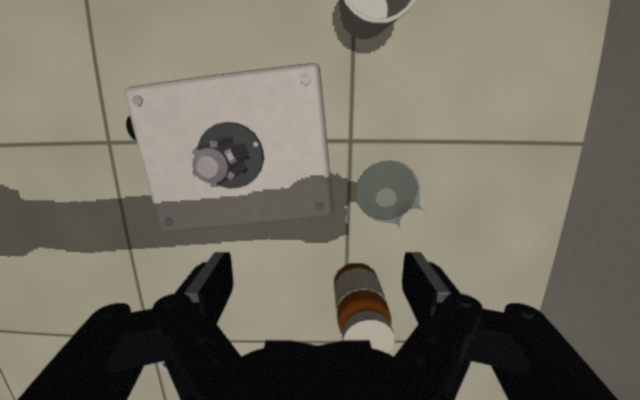

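```bash
cat > h.py <<'E'
import numpy as np,cv2,pickle
def K(s): return np.array([[s["fx"],0,s["cx"]],[0,s["fy"],s["cy"]],[0,0,1]])
def p2w(s,u,v,z):
    n=cv2.undistortPoints(np.array([[[u,v]]],float),K(s),np.array(s["dist"],float))[0,0]
    R=np.array(s["R"]);c=-R.T@np.array(s["t"]);d=R.T@np.array([n[0],n[1],1])
    return c+d*(z-c[2])/d[2]
def w2p(s,X):
    R=np.array(s["R"]);r,_=cv2.Rodrigues(R)
    return cv2.projectPoints(np.array(X,float).reshape(-1,3),r,np.array(s["t"],float),K(s),np.array(s["dist"],float))[0][:,0]
def crop(s,u0,v0,w,h,f,name):
    im=s["pixels"][v0:v0+h,u0:u0+w]
    cv2.imwrite(name,cv2.resize(im,None,fx=f,fy=f,interpolation=cv2.INTER_CUBIC))
def cloud(s):
    z=s["z_map"];v,u=np.mgrid[:400,:640]
    n=cv2.undistortPoints(np.stack([u.ravel(),v.ravel()],1).astype(float)[:,None],K(s),np.array(s["dist"],float))[:,0]
    zz=z.ravel();C=np.c_[n*zz[:,None],zz]
    W=(C-np.array(s["t"]))@np.array(s["R"])
    W[zz==0]=np.nan
    return W.reshape(400,640,3)
E
python3 - <<'E'
from h import *
L=lambda n:pickle.load(open(n+"0.pkl","rb"))
S,D,W=L("scene"),L("side"),L("wrist")
crop(S,370,245,75,65,8,"pics/c1.png")
crop(D,300,280,80,60,8,"pics/c2.png")
crop(D,362,162,50,36,12,"pics/c3.png")
crop(W,180,110,100,90,6,"pics/c4.png")
for s,u,v,z in [(S,408,279,.01),(D,340,308,.01),(D,387,182,.01),(W,228,154,.078),(S,334,210,.078),(D,334,218,.078)]: print(p2w(s,u,v,z))
E
```

```text
[0.52055301 0.26984671 0.01      ]
[0.51711027 0.26907625 0.01      ]
[ 0.42732682 -0.27949882  0.01      ]
[0.55763962 0.03371433 0.078     ]
[0.55690331 0.03172645 0.078     ]
[0.55352044 0.03897632 0.078     ]
```

View pics/c1.png

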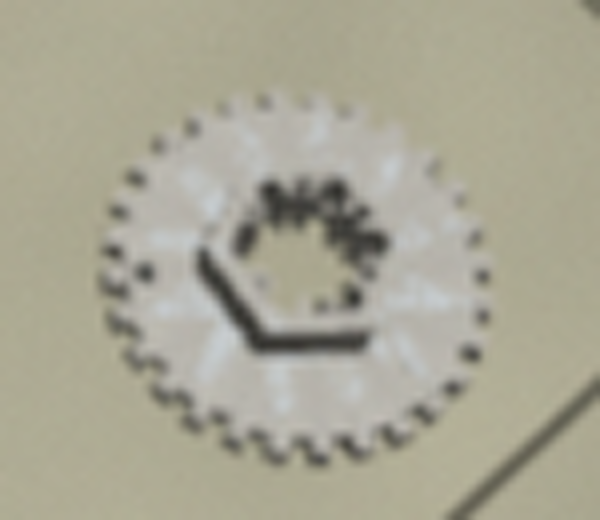

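View pics/c2.png

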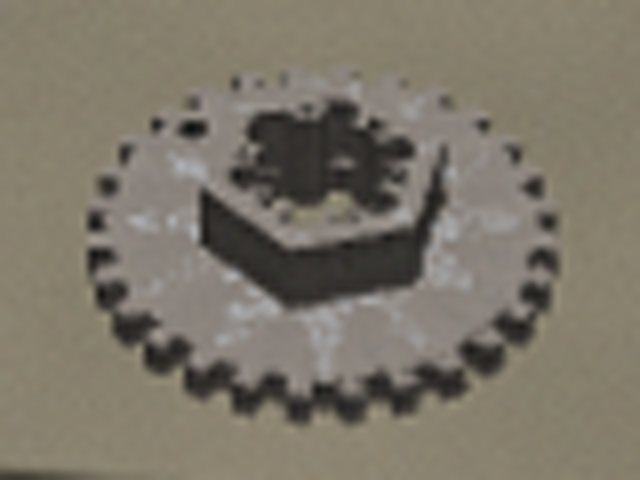

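View pics/c3.png

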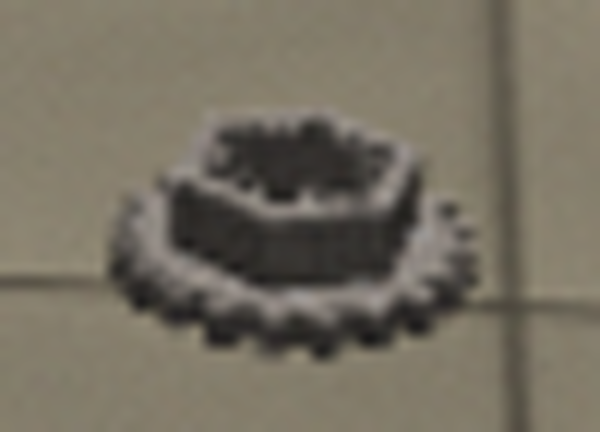

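View pics/c4.png

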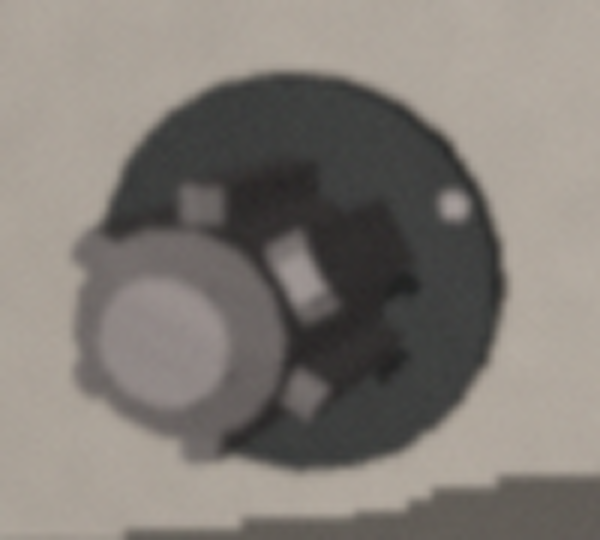

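```bash
python3 - <<'E'
from h import *
L=lambda n:pickle.load(open(n+"0.pkl","rb"))
S,D,W=L("scene"),L("side"),L("wrist")
a=p2w(W,230.1,154.4,.078);b=p2w(W,255.2,143.9,.078);d=b-a
print("hub",a,np.linalg.norm(d),np.degrees(np.arctan2(d[1],d[0])))
# hub tip top disc centre crop(165,342)
print("tip",p2w(W,180+165/6-.4,110+342/6-.4,.14))
for s,c,dd in [(S,(406.6,279.6),(387.6,278.5)),(D,(340.0,308.3),(323.6,295.6))]:
    a=p2w(s,*c,.01);b=p2w(s,*dd,.01);d=b-a
    print("big",a,np.linalg.norm(d),np.degrees(np.arctan2(d[1],d[0])))
E
```

```text
hub [0.55975574 0.03330011 0.078     ] 0.02818723229497586 21.673166446847485
tip [0.55875999 0.03186398 0.14      ]
big [0.52430913 0.26870058 0.01      ] 0.046800239212912494 -44.04829057476727
big [0.517029  0.2699434 0.01     ] 0.05089965097414167 -41.93955745444899
```

```bash
python3 - <<'E'
from h import *
from scipy.spatial.transform import Rotation as Ro
from plant import manip
st=manip.read_state();print(np.round(Ro.from_quat(st["eef_rot"]).as_matrix(),3))
L=lambda n:pickle.load(open(n+"0.pkl","rb"))
S,D,W=L("scene"),L("side"),L("wrist")
print("flask base",p2w(S,265,256,0),p2w(D,268,226,0))
print("beaker",p2w(D,263,278,0),p2w(S,331,290,.09))
print("jar top",p2w(D,289,164,.12),p2w(S,241,186,.12))
E
```

```text
[[-0.002  1.     0.   ]
 [-0.     0.    -1.   ]
 [-1.    -0.002  0.   ]]
flask base [ 0.75050329 -0.01342818  0.        ] [ 0.73360278 -0.02400865  0.        ]
beaker [0.69859731 0.18275844 0.        ] [0.70374954 0.18897844 0.09      ]
jar top [ 0.69578514 -0.15076006  0.12      ] [ 0.70427564 -0.15332305  0.12      ]
```

jog_arm --pt "0 -0.026 -0.043 0 0 0 0.085" --pt "0 -0.026 -0.043 0 0 0 0.085" --pt "0 -0.026 -0.043 0 0 0 0.085" --pt "0.02 -0.026 -0.043 0 0 0 0.085" --pt "0.04 -0.026 -0.043 0 0 0 0.085" --pt "0 0 0 0 0 0 0.085" --pt "0 0 0 0 0 0 0.085"

```text
clock: 1.02
tcp_pos: [0.5207, 0.2134, 0.1443]
eef_rot: [0.5, 0.5, -0.5, 0.5]
contact_force: [0.9, 0.1, 1.1]
gripper_width: 0.992
```

```bash
python3 - <<'E'
from h import *
from plant import vision
s=vision.snapshot("wrist");pickle.dump(s,open("w1.pkl","wb"));cv2.imwrite("pics/w1.png",s["pixels"])
u,v=w2p(s,[.52,.269,.01])[0];print(u,v)
u,v=int(u),int(v);crop(s,u-80,v-75,160,150,5,"pics/w1c.png");print(u-80,v-75)
E
```

```text
317.3906162439136 130.96288259195586
237 55
```

View pics/w1c.png

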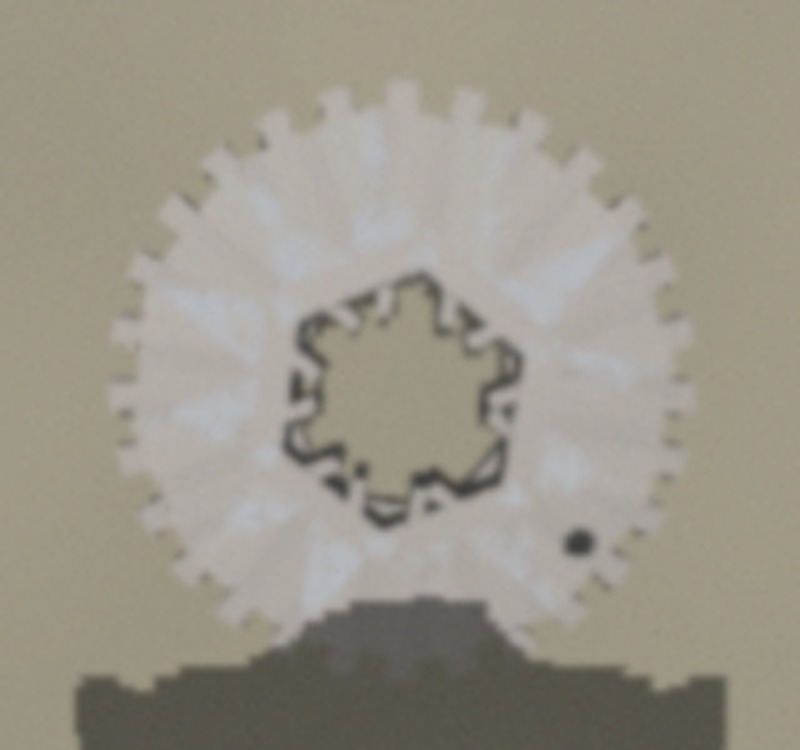

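```bash
python3 - <<'E'
from h import *
s=pickle.load(open("w1.pkl","rb"))
f=lambda x,y,z:p2w(s,237+(x+.5)/5-.5,55+(y+.5)/5-.5,z)
c=f(402,400.5,.03);d=f(579,543,.01)
v=d-c;print(c,np.linalg.norm(v[:2]),np.degrees(np.arctan2(v[1],v[0])))
for p in [(422,275),(520,358),(288,445),(300,325),(385,525),(500,475)]:
    e=f(*p,.03)-c;print(np.linalg.norm(e[:2])*1e3,np.degrees(np.arctan2(e[1],e[0])))
pts=np.array([f(x,y,.01)[:2] for x,y in [(403,80),(470,92),(337,90),(107,396),(695,396),(538,114),(262,112),(160,205),(645,205),(680,463),(118,466),(605,155),(205,150)]])
A=np.c_[2*pts,np.ones(len(pts))];q=np.linalg.lstsq(A,(pts**2).sum(1),rcond=None)[0];print(q[:2],np.sqrt(q[2]+q[0]**2+q[1]**2))
# mean depth
W=cloud(s);print(np.nanmedian(W[130:140,265:275],axis=(0,1)))
E
```

```text
[0.51963469 0.26666001 0.03      ] 0.04825081870590005 -39.54858174841172
23.393198698408096 80.83343850830967
23.771570746436385 19.587859115109918
23.541782319739607 -159.02478201368552
23.818508017511757 143.97182651014174
24.142636848642216 -97.88388203718861
23.69976351180388 -36.66391050553455
[0.51929633 0.26654144] 0.06023826438383669
[0.47104084 0.26552997 0.01062436]
```

jog_arm --pt "0 -0.0013 -0.053 0 0 0 0.085" --pt "0.04 0 0 9 0 0 0.085" --pt "0.04 0 0 0 0 0 0.085" --pt "0 0 0 0 0 0 0.085" --pt "0 0 0 0 0 0 0.085"

```text
clock: 1.7
tcp_pos: [0.5216, 0.2663, 0.0664]
eef_rot: [0.539, 0.458, -0.537, 0.459]
contact_force: [0.6, -0.1, 0.6]
gripper_width: 0.995
```

```bash
python3 - <<'E'
from h import *
from plant import vision,manip
from scipy.spatial.transform import Rotation as Ro
st=manip.read_state();print(st["tcp_pos"],st["contact_force"]);print(Ro.from_quat(st["eef_rot"]).as_matrix())
for n in("wrist","side"):
  s=vision.snapshot(n);pickle.dump(s,open(n[0]+"2.pkl","wb"));cv2.imwrite("pics/%s2.png"%n,s["pixels"])
crop(s,290,230,100,110,5,"pics/side2c.png")
E
```

```text
[0.52162179 0.26631999 0.06643423] [ 0.62658993 -0.14684392  0.56864387]
[[ 0.00282942  0.98731873 -0.15872532]
 [ 0.00104114 -0.15872878 -0.98732168]
 [-0.99999546  0.00262829 -0.00147705]]
```

View pics/wrist2.png

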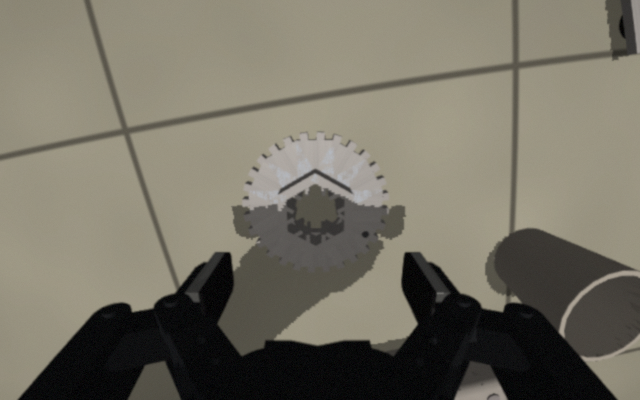

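View pics/side2c.png

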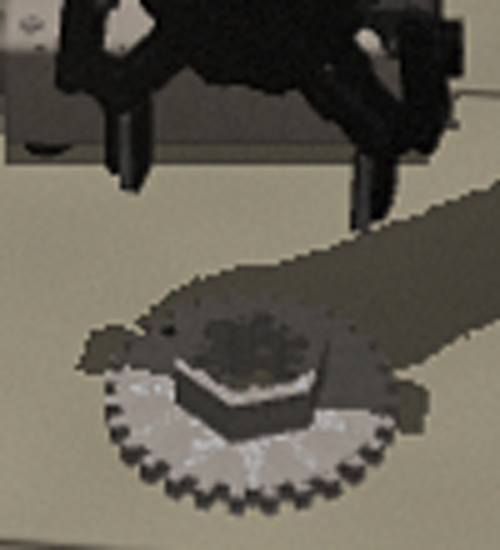

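jog_arm --pt "0.035 -0.0015 0 0 0 0 0.085" --pt "0.019 0 0 0 0 0 0.085" --pt "0 0 0 0 0 0 0.085" --pt "0 0 0 0 0 0 0.085" --force 40

```text
clock: 2.3
tcp_pos: [0.5189, 0.2676, 0.0117]
eef_rot: [0.538, 0.459, -0.537, 0.459]
contact_force: [0.2, -0.1, 0.0]
gripper_width: 0.994
```

jog_arm --pt "0 0 0 0 0 0 0.06" --pt "0 0 0 0 0 0 0.04" --pt "0 0 0 0 0 0 0.04" --pt "0 0 0 0 0 0 0.04" --pt "0 0 0 0 0 0 0.04" --force 60

```text
clock: 2.92
tcp_pos: [0.5179, 0.2671, 0.0106]
eef_rot: [-0.538, -0.459, 0.538, -0.459]
contact_force: [-0.6, 0.4, -0.1]
gripper_width: 0.469
```

```bash
python3 - <<'E'
from h import *
from plant import vision,manip
st=manip.read_state();print(st["tcp_pos"],st["contact_force"],st["gripper_width"])
for n in("side",):
  s=vision.snapshot(n);pickle.dump(s,open(n[0]+"3.pkl","wb"));cv2.imwrite("pics/%s3.png"%n,s["pixels"])
crop(s,290,260,100,80,6,"pics/side3c.png")
E
```

```text
[0.51786476 0.26707215 0.01064749] [-0.5913808   0.35504754 -0.07400844] 0.46888072643495454
```

View pics/side3c.png

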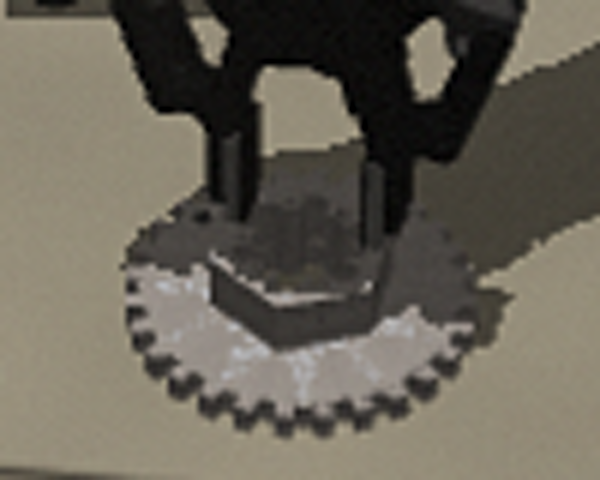

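```bash
python3 - <<'E'
from h import *
from plant import vision,manip
s=pickle.load(open("s3.pkl","rb"))
for p in [(.518,.267,.011),(.498,.267,.015),(.538,.267,.015),(.519,.2666,.03)]:
  u,v=w2p(s,p)[0];print(p,u,v,(u-290)*6,(v-260)*6)
for n in("wrist","scene"):
  s=vision.snapshot(n);pickle.dump(s,open(n[0]+"4.pkl","wb"));cv2.imwrite("pics/%s4.png"%n,s["pixels"])
E
```

```text
(0.518, 0.267, 0.011) 339.6649530488005 306.89260635267283 297.989718292803 281.35563811603697
(0.498, 0.267, 0.015) 349.4767958669654 306.1983898149575 356.8607752017924 277.19033888974514
(0.538, 0.267, 0.015) 329.92667257398284 304.6653605394956 239.56003544389705 267.99216323697374
(0.519, 0.2666, 0.03) 339.26482525598846 299.72487464308216 295.58895153593073 238.34924785849296
```

View pics/wrist4.png

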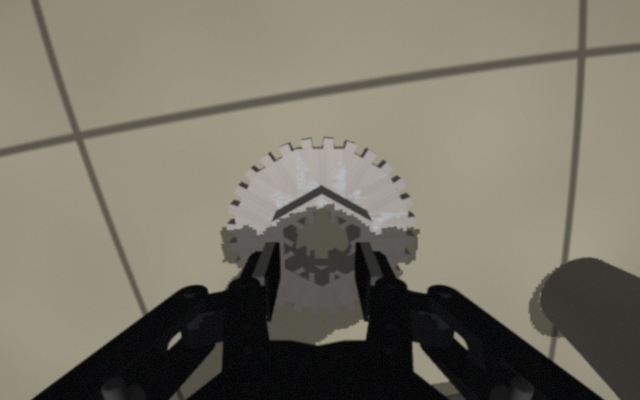

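View pics/scene4.png

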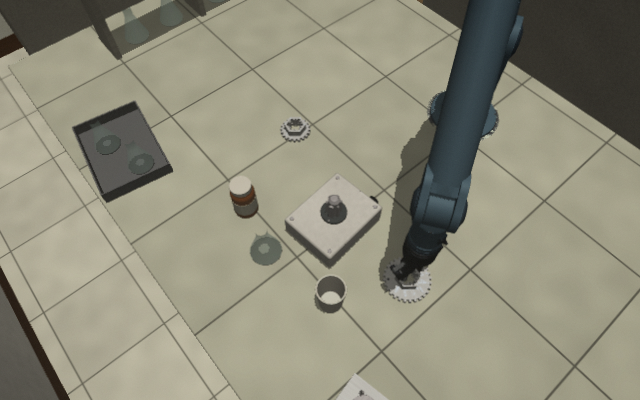

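```bash
python3 - <<'E'
from h import *
s=pickle.load(open("w4.pkl","rb"))
T=np.array([.518,.267,.0107]);y=np.array([.987,-.159,0]);z=np.array([-.159,-.987,0])
for w in (-.02,.02):
  for dz in (0,.005,.02,.04): print(w,dz,w2p(s,T+w*y+[0,0,dz])[0])
  print('edge',w2p(s,T+w*y-z*.011+[0,0,.006])[0])
print(w2p(s,T+[0,0,.02])[0])
W=cloud(s)
for u,v in [(273,250),(270,270),(268,300),(360,250),(364,280),(368,310),(315,195),(322,187),(285,265),(355,265)]: print(u,v,W[v,u])
s=pickle.load(open("s3.pkl","rb"));W=cloud(s)
for u,v in [(329,294),(329,288),(352,298),(352,292),(336,312)]: print(u,v,W[v,u])
E
```

```text
-0.02 0 [286.66495022 233.50683914]
-0.02 0.005 [285.85393386 236.70688801]
-0.02 0.02 [283.14499331 247.40424457]
-0.02 0.04 [278.72732728 264.87798377]
edge [285.15103748 220.56280575]
0.02 0 [349.83885615 233.69462682]
0.02 0.005 [350.69641247 236.89913185]
0.02 0.02 [353.56064688 247.61104642]
0.02 0.04 [358.23100651 265.10733395]
edge [351.55915448 220.76180671]
[318.35641204 247.54243516]
273 250 [0.49767004 0.27985181 0.05313741]
270 270 [0.49918191 0.27977596 0.0723354 ]
268 300 [0.49688606 0.26894687 0.0777437 ]
360 250 [0.53928429 0.27372268 0.05399864]
364 280 [0.53784197 0.26925449 0.07308839]
368 310 [0.53751893 0.25821672 0.07868212]
315 195 [0.52082216 0.29682131 0.02694828]
322 187 [0.52507342 0.29816357 0.01680717]
285 265 [0.4968142  0.25807873 0.02899551]
355 265 [0.53663025 0.25908625 0.04189863]
329 294 [0.53893248 0.27444478 0.0502462 ]
329 288 [0.53909036 0.27259893 0.06425499]
352 298 [0.49276019 0.27789731 0.04747593]
352 292 [0.4929806  0.27990793 0.06483298]
336 312 [0.52230837 0.29949479 0.02741325]
```

```bash
python3 - <<'E'
from h import *
for n,tz in (("w2",.0664),("w4",.0107)):
  s=pickle.load(open(n+".pkl","rb"));W=cloud(s)
  for sl in ((slice(245,275),slice(205,235)),(slice(245,275),slice(400,430)),(slice(240,275),slice(258,282)),(slice(240,275),slice(352,378))):
    P=W[sl].reshape(-1,3);m=(P[:,2]>tz+.012 if n=="w2" else P[:,2]>.035);P=P[m]
    if len(P): print(n,len(P),"zmin-tcp",np.nanpercentile(P[:,2],[1,5,20,50])-tz, np.nanmedian(P,0))
for n in ("s2","s3"):
  s=pickle.load(open(n+".pkl","rb"));W=cloud(s)
  if n=="s2":
    for u,v in [(316,267),(316,264),(316,262),(364,275),(364,272),(364,268)]: print(u,v,W[v,u])
  else:
    for u in (328,330,332,350,352,354):
      print(u,[(v,np.round(W[v,u],3)) for v in range(292,304,2)])
E
```

```text
w2 556 zmin-tcp [0.04178029 0.04348669 0.04695907 0.05288165] [0.47913836 0.28288557 0.11928165]
w2 564 zmin-tcp [0.04170302 0.04347548 0.04738825 0.05310555] [0.56507242 0.26853607 0.11950555]
w4 689 zmin-tcp [0.03127501 0.03338829 0.03867986 0.04779851] [0.49722253 0.28028437 0.05849851]
w4 682 zmin-tcp [0.03095568 0.03343762 0.03882467 0.04811125] [0.54047451 0.27311258 0.05881125]
316 267 [0.56444957 0.27079333 0.11336062]
316 264 [0.56452763 0.26941292 0.1196142 ]
316 262 [0.56415678 0.27130019 0.1259881 ]
364 275 [ 4.74134845e-01  1.46568135e-01 -3.67271106e-04]
364 272 [0.47127073 0.28076969 0.11749626]
364 268 [0.47158545 0.28110364 0.12736278]
328 [(292, array([0.541, 0.274, 0.055])), (294, array([0.541, 0.274, 0.05 ])), (296, array([0.541, 0.272, 0.043])), (298, array([0.542, 0.265, 0.031])), (300, array([0.541, 0.272, 0.032])), (302, array([0.541, 0.277, 0.031]))]
330 [(292, array([0.537, 0.273, 0.055])), (294, array([0.537, 0.274, 0.05 ])), (296, array([0.537, 0.273, 0.044])), (298, array([0.538, 0.262, 0.029])), (300, array([0.538, 0.266, 0.027])), (302, array([0.538, 0.
[... 222 characters left out ...]
4, 0.264, 0.02 ]))]
350 [(292, array([0.497, 0.281, 0.066])), (294, array([0.497, 0.28 , 0.059])), (296, array([0.497, 0.281, 0.055])), (298, array([0.497, 0.281, 0.05 ])), (300, array([0.496, 0.281, 0.044])), (302, array([0.497, 0.267, 0.027]))]
352 [(292, array([0.493, 0.28 , 0.065])), (294, array([0.493, 0.282, 0.061])), (296, array([0.493, 0.281, 0.056])), (298, array([0.493, 0.278, 0.047])), (300, array([0.492, 0.281, 0.045])), (302, array([0.493, 0.27 , 0.03 ]))]
354 [(292, array([0.489, 0.278, 0.063])), (294, array([0.489, 0.278, 0.058])), (296, array([0.489, 0.279, 0.054])), (298, array([0.489, 0.278, 0.048])), (300, array([0.489, 0.267, 0.032])), (302, array([0.489, 0.268, 0.028]))]
```

The cameras show the fingertips about 30 mm above where the reported TCP says they should be: they closed above the boss and touched nothing. I'll reopen, go lower and watch the force.

jog_arm --pt "0 0 0 0 0 0 0.085" --pt "0 0 0 0 0 0 0.085" --pt "0 0 0 0 0 0 0.085" --pt "0 0 0 0 0 0 0.085" --pt "0.014 0 0 0 0 0 0.085" --pt "0.01 0 0 0 0 0 0.085" --pt "0 0 0 0 0 0 0.085" --pt "0 0 0 0 0 0 0.085"

```text
clock: 4.08
tcp_pos: [0.5178, 0.2671, -0.0137]
eef_rot: [-0.538, -0.459, 0.538, -0.459]
contact_force: [0.6, 0.3, -1.3]
gripper_width: 0.995
```

```bash
python3 - <<'E'
from h import *
from plant import vision,manip
st=manip.read_state();print(st["tcp_pos"],st["contact_force"],st["gripper_width"])
for n in("side","wrist"):
  s=vision.snapshot(n);pickle.dump(s,open(n[0]+"5.pkl","wb"));cv2.imwrite("pics/%s5.png"%n,s["pixels"])
  if n=="side":crop(s,290,260,100,80,6,"pics/side5c.png")
  else:
    W=cloud(s)
    for sl in ((slice(245,275),slice(205,235)),(slice(245,275),slice(400,430))):
      P=W[sl].reshape(-1,3);P=P[(P[:,2]>.018)];print(np.nanpercentile(P[:,2],[1,5,20]),np.nanmedian(P,0))
E
```

```text
[ 0.51775198  0.2670696  -0.01366306] [ 0.62994926  0.25992061 -1.27828542] 0.9953810826576217
[0.02825144 0.03002541 0.03375698] [0.47563307 0.28367246 0.03957718]
[0.02844533 0.03018817 0.03379909] [0.56165921 0.26950039 0.03964384]
```

View pics/side5c.png

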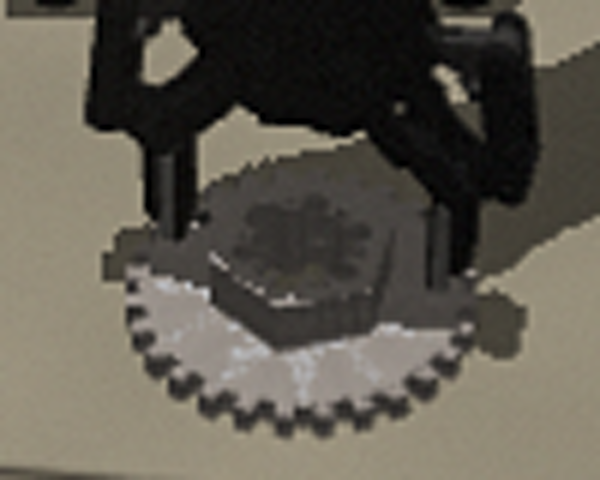

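View pics/wrist5.png

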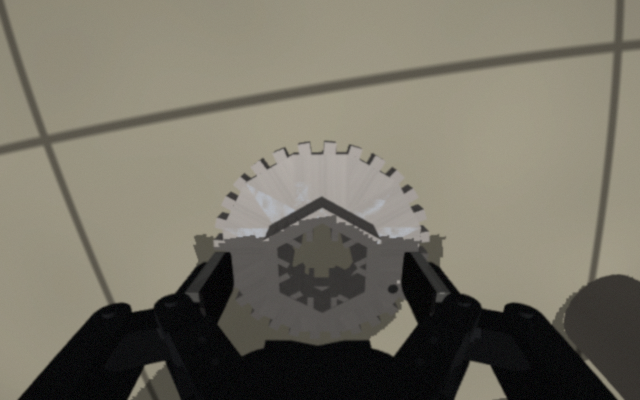

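jog_arm --pt "0.005 0 0 0 0 0 0.085" --pt "0 0 0 0 0 0 0.065" --pt "0 0 0 0 0 0 0.05" --pt "0 0 0 0 0 0 0.045" --pt "0 0 0 0 0 0 0.045" --pt "0 0 0 0 0 0 0.045" --force 60

```text
clock: 4.92
tcp_pos: [0.5192, 0.2673, -0.0176]
eef_rot: [0.539, 0.459, -0.537, 0.459]
contact_force: [1.0, -0.2, 4.8]
gripper_width: 0.64
```

jog_arm --pt "-0.02 0 0 0 0 0 0.045" --pt "-0.05 0 0 0 0 0 0.045" --pt "-0.06 0 0 0 0 0 0.045" --pt "-0.06 0 0 0 0 0 0.045" --pt "0 0 0 -10 0 0 0.045" --pt "0 0 0 -10 0 0 0.045" --pt "0 0 0 -10 0 0 0.045" --pt "0 0 0 -10 0 0 0.045" --pt "0 0 0 -10 0 0 0.045" --pt "0 0 0 -10 0 0 0.045" --pt "0 0 0 0 0 0 0.045"

```text
clock: 6.3
tcp_pos: [0.5157, 0.2663, 0.1704]
eef_rot: [0.235, 0.668, -0.238, 0.665]
contact_force: [0.3, -0.2, -4.7]
gripper_width: 0.634
```

```bash
cat > m.py <<'E'
from h import *
from plant import vision,manip
from scipy.spatial.transform import Rotation as Ro
def st(tgt=None,yaw=None):
    s=manip.read_state();M=Ro.from_quat(s["eef_rot"]).as_matrix()
    y=np.degrees(np.arctan2(M[1,1],M[0,1]));print("tcp",np.round(s["tcp_pos"],4),"yaw",round(y,2),"down",np.round(M[:,0],4),"F",np.round(s["contact_force"],1),"T",np.round(s["torque"],2),"w",round(s["gripper_width"],3),"q7",round(s["q"][6],2),s["clock"])
    if tgt is not None:
        print("tool delta",np.round(M.T@(np.array(tgt)-s["tcp_pos"]),4), "rx",None if yaw is None else round(y-yaw,2))
    return s,M
def snap(n,tag,c=None):
    s=vision.snapshot(n);pickle.dump(s,open(tag+".pkl","wb"));cv2.imwrite("pics/%s.png"%tag,s["pixels"])
    if c: crop(s,*c,"pics/%s_c.png"%tag)
    return s
E
python3 - <<'E'
from m import *
st([.559,.033,.16],51.7)
snap("side","s6");snap("wrist","w6")
E
```

```text
tcp [0.5157 0.2663 0.1704] yaw 50.92 down [-0.004  -0.0017 -1.    ] F [ 0.3 -0.2 -4.7] T [-0.02  0.    0.05] w 0.634 q7 0.28 6.3
tool delta [ 0.0107 -0.1538  0.1807] rx -0.78
```

View pics/s6.png

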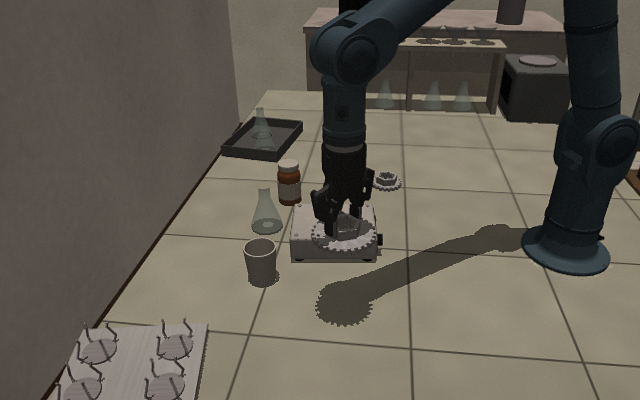

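View pics/w6.png

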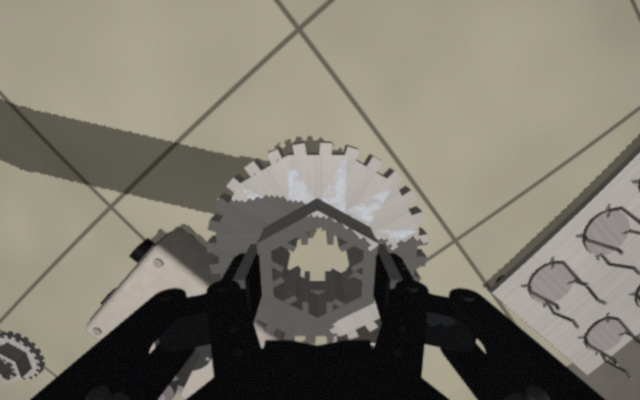

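jog_arm --pt "0 -0.0308 0.0362 -0.8 0 0 0.045" --pt "0 -0.0308 0.0362 0 0 0 0.045" --pt "0 -0.0308 0.0362 0 0 0 0.045" --pt "0 -0.0308 0.0362 0 0 0 0.045" --pt "0 -0.0308 0.0362 0 0 0 0.045" --pt "0.02 0 0 0 0 0 0.045" --pt "0 0 0 0 0 0 0.045" --pt "0 0 0 0 0 0 0.045"

```text
clock: 7.4
tcp_pos: [0.564, 0.0357, 0.1518]
eef_rot: [0.231, 0.669, -0.231, 0.668]
contact_force: [0.7, -0.1, -4.4]
gripper_width: 0.64
```

```bash
python3 - <<'E'
from m import *
st([.559,.033,.135],51.7)
snap("side","s7",(270,150,130,110,6));snap("wrist","w7",(200,130,240,200,3));snap("scene","c7",(280,160,110,90,7))
E
```

```text
tcp [0.564  0.0357 0.1518] yaw 51.89 down [-4.e-04  8.e-04 -1.e+00] F [ 0.7 -0.1 -4.4] T [ 0.04 -0.08  0.05] w 0.64 q7 0.74 7.4
tool delta [ 0.0168 -0.0052 -0.0023] rx 0.19
```

View pics/s7_c.png

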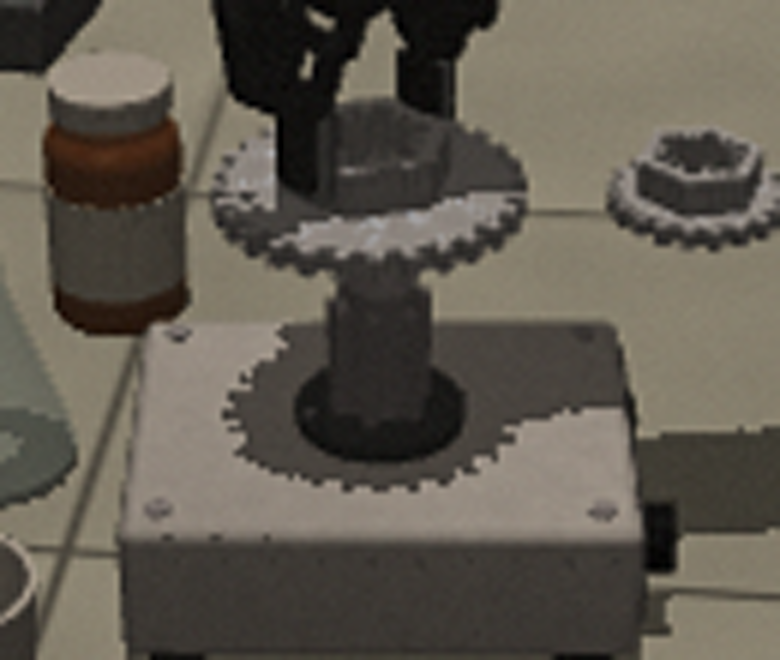

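View pics/w7_c.png

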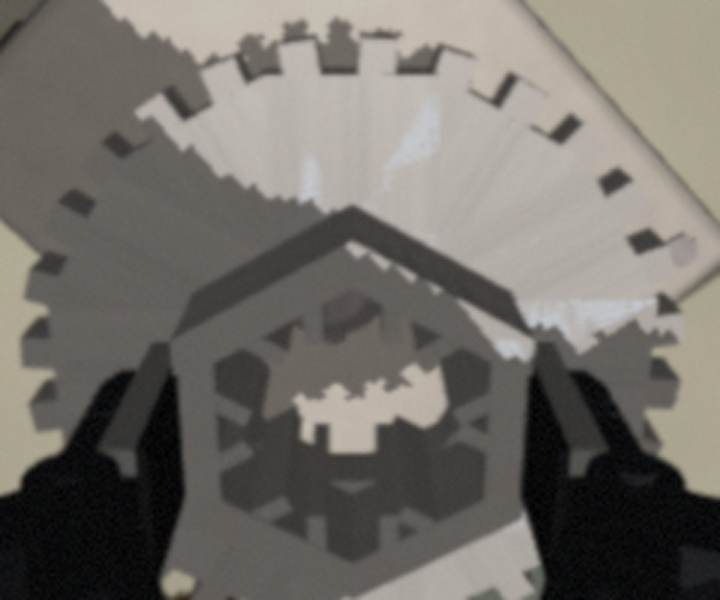

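View pics/c7_c.png

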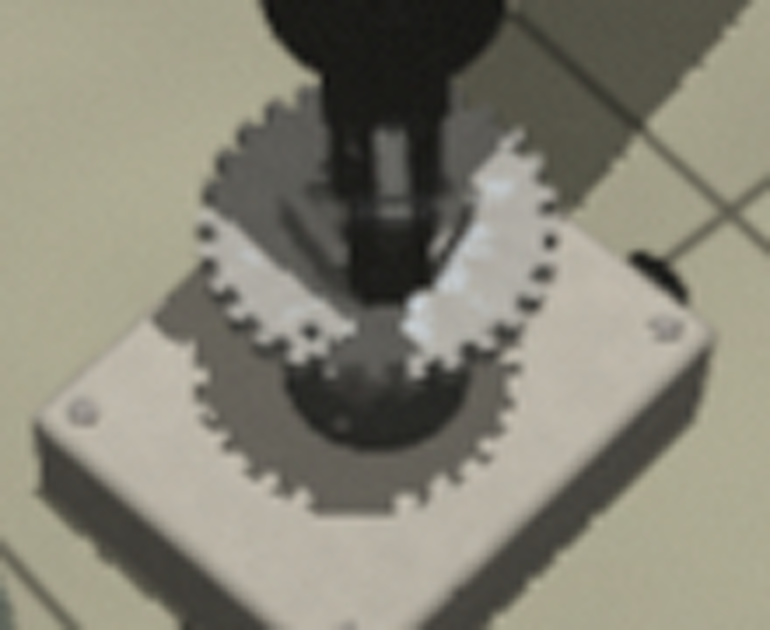

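```bash
python3 - <<'E'
from m import *
def circ(s,pts,o,f,z):
    p=np.array([p2w(s,o[0]+(x+.5)/f-.5,o[1]+(y+.5)/f-.5,z)[:2] for x,y in pts])
    A=np.c_[2*p,np.ones(len(p))];q=np.linalg.lstsq(A,(p**2).sum(1),rcond=None)[0];return q[:2],np.sqrt(q[2]+q[0]**2+q[1]**2)
D=pickle.load(open("s7.pkl","rb"));S=pickle.load(open("c7.pkl","rb"))
# flange top edge (side)
print("side flange",circ(D,[(296,408),(465,410),(381,460),(330,448),(430,448)],(270,150),6,.078))
print("side cog",circ(D,[(212,198),(527,186),(243,146),(500,140),(470,120),(268,130)],(270,150),6,.179))
print("scene flange",circ(S,[(288,385),(468,385),(378,452),(310,428),(440,428)],(280,160),7,.078))
print("scene cog",circ(S,[(200,230),(556,240),(555,205),(518,135),(215,165),(245,120)],(280,160),7,.179))
dots=[p2w(S,280+310/7-.4,160+330/7-.4,.179),p2w(S,280+340/7-.4,160+423/7-.4,.078)];print(dots)
W=pickle.load(open("w7.pkl","rb"))
# bore top slots opp. pts, z=.199
f=lambda x,y,z:p2w(W,200+(x+.5)/3-.5,130+(y+.5)/3-.5,z)
print("wrist bore", f((216+491)/2,(372+488)/2,.199), f((220+490)/2,(505+368)/2,.199),f(352,(292+560)/2,.199))
E
```

```text
side flange (array([0.55593623, 0.03984228]), np.float64(0.033425547597324294))
side cog (array([0.55920203, 0.03447282]), np.float64(0.06005061879617809))
scene flange (array([0.563065  , 0.03638377]), np.float64(0.03264743560920818))
scene cog (array([0.56380053, 0.03495663]), np.float64(0.059135621511141025))
[array([0.60810424, 0.05229683, 0.179     ]), array([0.58679496, 0.04389924, 0.078     ])]
wrist bore [0.56356461 0.03520408 0.199     ] [0.56464907 0.03466185 0.199     ] [0.56284319 0.0354635  0.199     ]
```

```bash
python3 - <<'E'
from m import *
W=pickle.load(open("w7.pkl","rb"))
for p in [(.559,.033,.14),(.564,.0357,.14),(.559,.033,.169),(.564,.0351,.199)]:
  u,v=w2p(W,p)[0];print(p,(u-200)*3,(v-130)*3)
crop(W,265,195,110,130,7,"pics/w7d.png")
im=cv2.imread("pics/w7d.png");cv2.imwrite("pics/w7d.png",cv2.convertScaleAbs(im[:600],alpha=2.2))
C=cloud(W)
for v in range(225,245,3): print(v,[np.round(C[v,u],3).tolist() for u in (312,317,322)])
E
```

```text
(0.559, 0.033, 0.14) 331.7941285067222 282.41141112265694
(0.564, 0.0357, 0.14) 355.0645778997476 291.8624644068787
(0.559, 0.033, 0.169) 328.61036573088313 337.26395771599834
(0.564, 0.0351, 0.199) 353.6603126137659 431.23026735213614
225 [[0.542, 0.049, 0.201], [0.544, 0.05, 0.2], [0.545, 0.052, 0.2]]
228 [[0.543, 0.048, 0.201], [0.563, 0.035, 0.141], [0.546, 0.051, 0.2]]
231 [[0.564, 0.03, 0.139], [0.566, 0.033, 0.14], [0.568, 0.036, 0.14]]
234 [[0.565, 0.029, 0.14], [0.567, 0.032, 0.141], [0.57, 0.034, 0.138]]
237 [[0.567, 0.028, 0.14], [0.569, 0.03, 0.139], [0.573, 0.032, 0.135]]
240 [[0.57, 0.026, 0.137], [0.573, 0.028, 0.135], [0.599, 0.013, 0.07]]
243 [[0.575, 0.022, 0.128], [0.598, 0.008, 0.07], [0.601, 0.012, 0.07]]
```

View pics/w7d.png

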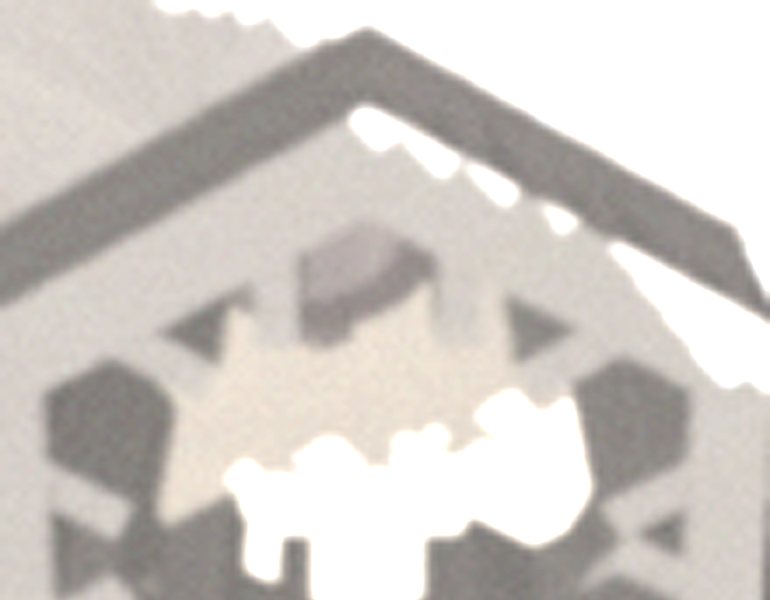

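```bash
python3 - <<'E'
from m import *
from scipy.optimize import least_squares
W=pickle.load(open("w7.pkl","rb"))
f=lambda x,y,z:p2w(W,265+(x+.5)/7-.5,195+(y+.5)/7-.5,z)
P=np.array([f(x,y,.14)[:2] for x,y in [(305,300),(330,296),(350,288),(375,274),(395,258),(405,250)]])
print(P)
r=least_squares(lambda c:np.linalg.norm(P-c,axis=1)-.009,[.559,.033]);print(r.x,r.fun)
# cone edge/core outer edge radius 15 at .134
Q=np.array([f(x,y,.134)[:2] for x,y in [(320,343),(350,328),(375,312),(400,295),(430,270)]])
r=least_squares(lambda c:np.linalg.norm(Q-c,axis=1)-.015,[.559,.033]);print(r.x,r.fun)
E
```

```text
[[0.56556025 0.02565497]
 [0.5667284  0.02783297]
 [0.56726445 0.02988616]
 [0.56760218 0.03270344]
 [0.5674758  0.0352555 ]
 [0.56741296 0.03652665]]
[0.55895457 0.03234056] [ 3.98518543e-04 -1.38512421e-05 -3.35225894e-04 -3.44775729e-04
  6.01188386e-06  4.37569262e-04]
[0.55845025 0.02945897] [ 0.00055534 -0.00019004 -0.00052679 -0.00029559  0.00055933]
```

jog_arm --pt "0 -0.0048 -0.0021 0 0 0 0.045" --pt "0.018 0 0 0 0 0 0.045" --pt "0 0 0 0 0 0 0.045" --pt "0 0 0 0 0 0 0.045"

```text
clock: 8.05
tcp_pos: [0.5592, 0.0315, 0.133]
eef_rot: [0.231, 0.669, -0.232, 0.668]
contact_force: [0.6, -0.0, -4.2]
gripper_width: 0.637
```

```bash
python3 - <<'E'
from m import *
st([.5594,.0332,.122],51.7)
W=snap("wrist","w8");crop(W,265,195,110,120,6,"pics/w8d.png");
im=cv2.imread("pics/w8d.png");cv2.imwrite("pics/w8d.png",cv2.convertScaleAbs(im,alpha=2.2))
for p in [(.5592,.0327,.14),(.5592,.0327,.134)]:
  u,v=w2p(W,p)[0];print(p,(u-265)*6,(v-195)*6)
E
```

```text
tcp [0.5592 0.0315 0.133 ] yaw 51.8 down [-1.2e-03 -1.0e-04 -1.0e+00] F [ 0.6 -0.  -4.2] T [ 0.03 -0.    0.06] w 0.637 q7 0.74 8.05
tool delta [ 0.011   0.0014 -0.0009] rx 0.1
(0.5592, 0.0327, 0.14) 333.3321356689569 260.8704885264744
(0.5592, 0.0327, 0.134) 332.78764922425034 237.4686260155073
```

View pics/w8d.png

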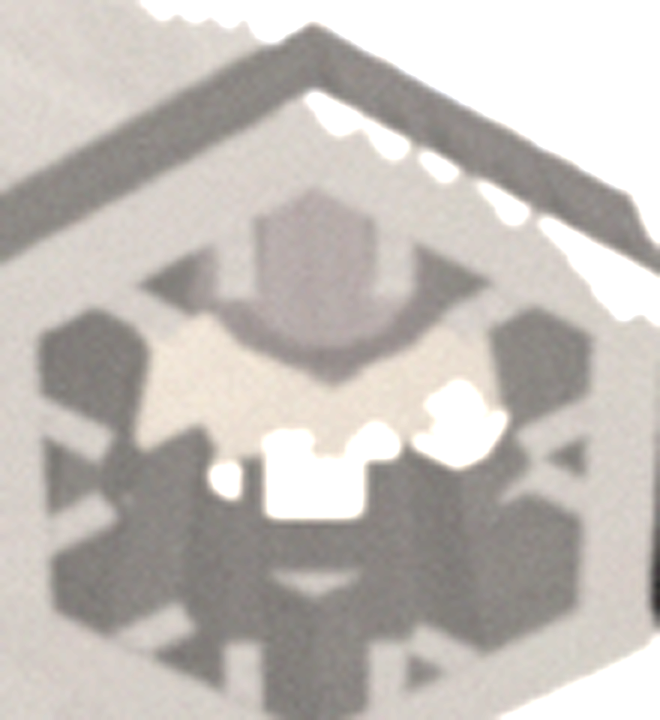

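```bash
python3 - <<'E'
from m import *
from scipy.optimize import least_squares
W=pickle.load(open("w8.pkl","rb"))
f=lambda x,y,z:p2w(W,265+(x+.5)/6-.5,195+(y+.5)/6-.5,z)
P=np.array([f(x,y,.14)[:2] for x,y in [(240,312),(262,332),(290,345),(320,349),(350,342),(375,327),(400,302),(411,285)]])
r=least_squares(lambda c:np.linalg.norm(P-c,axis=1)-.009,[.559,.033]);print(r.x,r.fun)
h=r.x
b=np.mean([f(x,y,.1806)[:2] for x,y in [((40+592)/2,(330+600)/2),((50+590)/2,(605+335)/2)]],0);print("bore",b)
_,M=st();d=np.r_[h-b,0];print(M.T@d)
E
```

```text
[0.55863068 0.03091076] [ 3.67240300e-04  1.32975787e-04  9.50907195e-06 -2.86923640e-05
 -2.07714415e-04 -3.06889927e-04  1.05520411e-04  5.99456800e-04]
bore [0.55778241 0.03151754]
tcp [0.5597 0.0315 0.1335] yaw 51.8 down [-1.e-04  1.e-04 -1.e+00] F [ 0.2  0.2 -3.8] T [-0.02  0.02  0.03] w 0.636 q7 0.74 8.1
[-1.36160310e-07  4.77915574e-05  1.04185207e-03]
```

jog_arm --pt "0.01 0 0.0005 0 0 0 0.045" --pt "0.005 0 0 0 0 0 0.045" --pt "0.003 0 0 0 0 0 0.045" --pt "0 0 0 0 0 0 0.045"

```text
clock: 8.6
tcp_pos: [0.5598, 0.0313, 0.1152]
eef_rot: [0.231, 0.668, -0.231, 0.668]
contact_force: [0.6, 0.2, -4.7]
gripper_width: 0.639
```

```bash
python3 - <<'E'
from m import *
st()
W=snap("wrist","w9");crop(W,265,195,110,120,6,"pics/w9d.png");
im=cv2.imread("pics/w9d.png");cv2.imwrite("pics/w9d.png",cv2.convertScaleAbs(im,alpha=2.2))
E
```

```text
tcp [0.5598 0.0313 0.1152] yaw 51.81 down [-8.e-04  0.e+00 -1.e+00] F [ 0.6  0.2 -4.7] T [-0.01  0.   -0.03] w 0.639 q7 0.74 8.6
```

View pics/w9d.png

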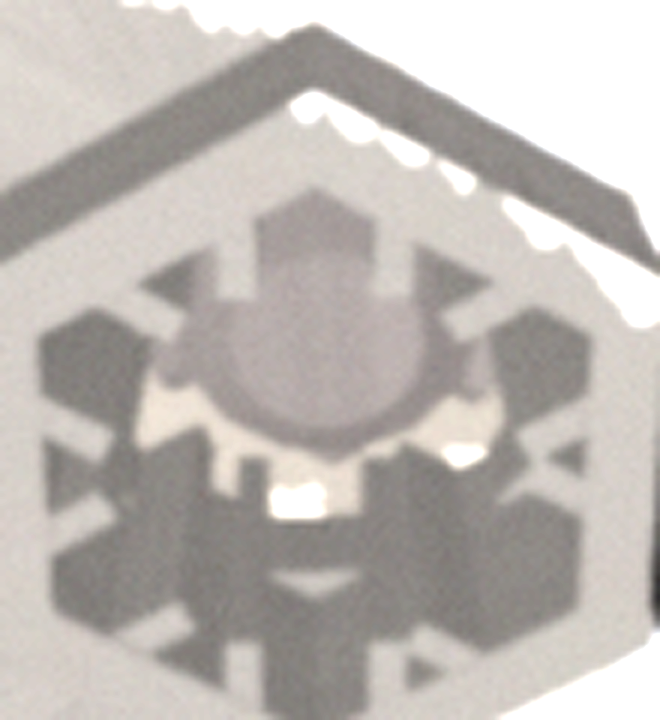

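```bash
python3 - <<'E'
from m import *
from scipy.optimize import least_squares
W=pickle.load(open("w9.pkl","rb"))
f=lambda x,y,z:p2w(W,265+(x+.5)/6-.5,195+(y+.5)/6-.5,z)
P=np.array([f(x,y,.14)[:2] for x,y in [(230,350),(238,380),(262,410),(290,425),(325,431),(360,425),(395,400),(415,375),(423,345),(405,295),(245,300)]])
A=np.c_[2*P,np.ones(len(P))];q=np.linalg.lstsq(A,(P**2).sum(1),rcond=None)[0];print(q[:2],np.sqrt(q[2]+q[0]**2+q[1]**2))
h=q[:2]
b=np.mean([f(x,y,.1628)[:2] for x,y in [((40+592)/2,(330+600)/2),((50+590)/2,(605+335)/2)]],0);print("bore",b)
_,M=st();d=np.r_[h-b,0];print(M.T@d)
E
```

```text
[0.55933145 0.03136679] 0.008814109913215224
bore [0.5583363  0.03125468]
tcp [0.56   0.0313 0.1155] yaw 51.8 down [-3.e-04  0.e+00 -1.e+00] F [ 0.6  0.5 -5.4] T [ 0.01 -0.05 -0.04] w 0.643 q7 0.74 8.65
[-2.66835722e-07  7.03466928e-04  7.12763969e-04]
```

jog_arm --pt "0 0.0006 0.0006 0 0 0 0.045" --pt "0.003 0 0 0 0 0 0.045" --pt "0.002 0 0 0 0 0 0.045" --pt "0.002 0 0 0 0 0 0.045" --pt "0 0 0 0 0 0 0.045"

```text
clock: 9.28
tcp_pos: [0.5607, 0.0313, 0.1083]
eef_rot: [0.231, 0.668, -0.231, 0.668]
contact_force: [-0.1, -0.1, -4.5]
gripper_width: 0.638
```

jog_arm --pt "0.002 0 0 0 0 0 0.045" --pt "0.001 0 0 0 0 0 0.045" --pt "0 0 0 0 0 0 0.045"

```text
clock: 9.65
tcp_pos: [0.5608, 0.0318, 0.1055]
eef_rot: [0.231, 0.668, -0.231, 0.668]
contact_force: [0.9, 2.0, -4.2]
gripper_width: 0.638
```

jog_arm --pt "0.004 0 0 0 0 0 0.045" --pt "0.004 0 0 0 0 0 0.045" --pt "0.004 0 0 0 0 0 0.045" --pt "0 0 0 0 0 0 0.045"

```text
clock: 10.15
tcp_pos: [0.5605, 0.0317, 0.0929]
eef_rot: [0.231, 0.669, -0.231, 0.668]
contact_force: [-1.1, 1.9, -5.4]
gripper_width: 0.637
```

```bash
python3 - <<'E'
from m import *
st()
snap("side","s10",(270,150,130,110,6))
E
```

```text
tcp [0.5605 0.0317 0.0929] yaw 51.82 down [-9.e-04  3.e-04 -1.e+00] F [-1.1  1.9 -5.4] T [ 0.44  0.07 -0.02] w 0.637 q7 0.74 10.15
```

View pics/s10_c.png

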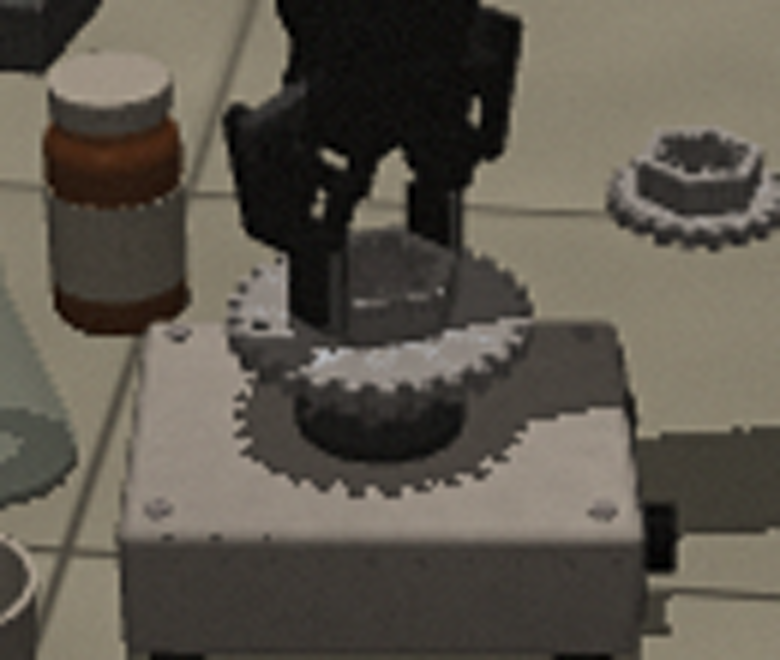

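jog_arm --pt "0.006 0.0003 -0.0003 0 0 0 0.045" --pt "0.006 0 0 0 0 0 0.045" --pt "0.006 0 0 0 0 0 0.045" --pt "0.006 0 0 0 0 0 0.045" --pt "0.004 0 0 0 0 0 0.045" --pt "0 0 0 0 0 0 0.045"

```text
clock: 10.95
tcp_pos: [0.5606, 0.0317, 0.0649]
eef_rot: [0.231, 0.668, -0.231, 0.668]
contact_force: [-0.1, 1.9, -5.5]
gripper_width: 0.631
```

jog_arm --pt "0.002 0 0 0 0 0 0.045" --pt "0.001 0 0 0 0 0 0.045" --pt "0 0 0 0 0 0 0.045"

```text
clock: 11.32
tcp_pos: [0.5608, 0.0318, 0.0627]
eef_rot: [0.231, 0.668, -0.231, 0.668]
contact_force: [-2.1, 1.8, -3.4]
gripper_width: 0.639
```

jog_arm --pt "0.001 0 0 0 0 0 0.045" --pt "0.001 0 0 0 0 0 0.045" --pt "0 0 0 0 0 0 0.045"

```text
clock: 11.7
tcp_pos: [0.5608, 0.0318, 0.0606]
eef_rot: [0.231, 0.668, -0.231, 0.668]
contact_force: [-1.3, 1.7, -3.3]
gripper_width: 0.643
```

jog_arm --pt "0.001 0 0 0 0 0 0.045" --pt "0.001 0 0 0 0 0 0.045" --pt "0 0 0 0 0 0 0.045"

```text
clock: 12.08
tcp_pos: [0.5608, 0.0318, 0.0604]
eef_rot: [0.231, 0.668, -0.231, 0.668]
contact_force: [-7.0, 2.9, 8.3]
gripper_width: 0.641
```

jog_arm --pt "-0.0012 0 0 0 0 0 0.045" --pt "0 0 0 0 0 0 0.065" --pt "0 0 0 0 0 0 0.085" --pt "0 0 0 0 0 0 0.085" --pt "0 0 0 0 0 0 0.085"

```text
clock: 12.7
tcp_pos: [0.5613, 0.0314, 0.06]
eef_rot: [0.232, 0.668, -0.231, 0.668]
contact_force: [-0.2, -0.6, -0.2]
gripper_width: 0.992
```

```bash
python3 - <<'E'
from m import *
st()
snap("side","s11",(270,150,130,110,6));snap("wrist","w11")
E
```

```text
tcp [0.5613 0.0314 0.06  ] yaw 51.78 down [ 7.e-04 -2.e-04 -1.e+00] F [-0.2 -0.6 -0.2] T [0.07 0.01 0.03] w 0.992 q7 0.73 12.7
```

View pics/s11_c.png

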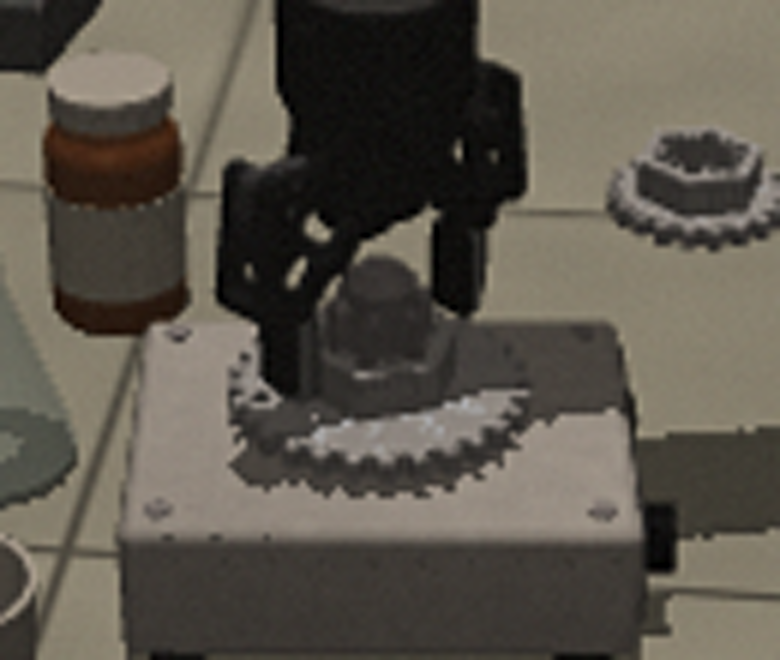

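View pics/w11.png

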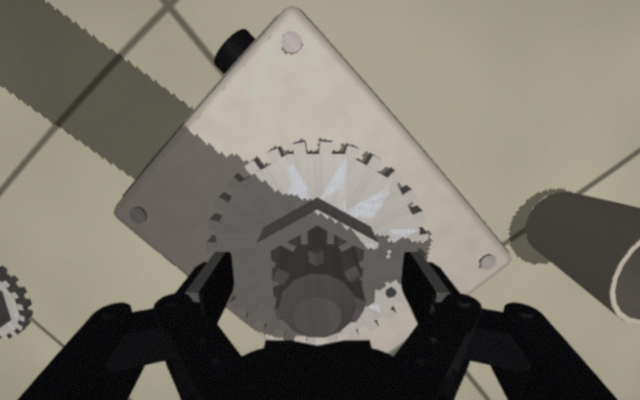

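jog_arm --pt "-0.05 0 0 0 0 0 0.085" --pt "-0.05 0 0 0 0 0 0.085" --pt "-0.02 0 0 10.4 0 0 0.085" --pt "0 0 0 10.4 0 0 0.085" --pt "0 0 0 10.4 0 0 0.085" --pt "0 0 0 10.4 0 0 0.085" --pt "0 0 0 10.2 0 0 0.085"

```text
clock: 13.68
tcp_pos: [0.5608, 0.0318, 0.1798]
eef_rot: [-0.501, -0.499, 0.501, -0.499]
contact_force: [-0.1, -0.5, -1.4]
gripper_width: 0.992
```

jog_arm --pt "0 -0.0187 0.0517 0 0 0 0.085" --pt "0 -0.0187 0.0517 0 0 0 0.085" --pt "0 -0.0187 0.0517 0 0 0 0.085" --pt "0 -0.0187 0.0517 0 0 0 0.085" --pt "0 -0.0187 0.0517 0 0 0 0.085" --pt "0.02 -0.0187 0.0517 0 0 0 0.085" --pt "0.02 -0.0187 0.0517 0 0 0 0.085" --pt "0 0 0 0 0 0 0.085" --pt "0 0 0 0 0 0 0.085"

```text
clock: 14.8
tcp_pos: [0.4301, -0.3298, 0.1397]
eef_rot: [0.5, 0.5, -0.5, 0.5]
contact_force: [0.2, 1.4, 0.3]
gripper_width: 0.997
```

```bash
python3 - <<'E'
from m import *
st()
s=snap("wrist","w12");snap("scene","c12",(280,170,110,90,7));snap("side","s12",(280,170,110,90,7))
u,v=w2p(s,[.43,-.28,.01])[0];print(u,v)
u,v=int(u),int(v);crop(s,u-75,v-75,150,150,5,"pics/w12c.png");print(u-75,v-75)
E
```

```text
tcp [ 0.4301 -0.3298  0.1397] yaw -0.02 down [-0.e+00  7.e-04 -1.e+00] F [0.2 1.4 0.3] T [0.06 0.01 0.  ] w 0.997 q7 0.65 14.8
317.88419484841535 137.28554801792424
242 62
```

View pics/w12c.png

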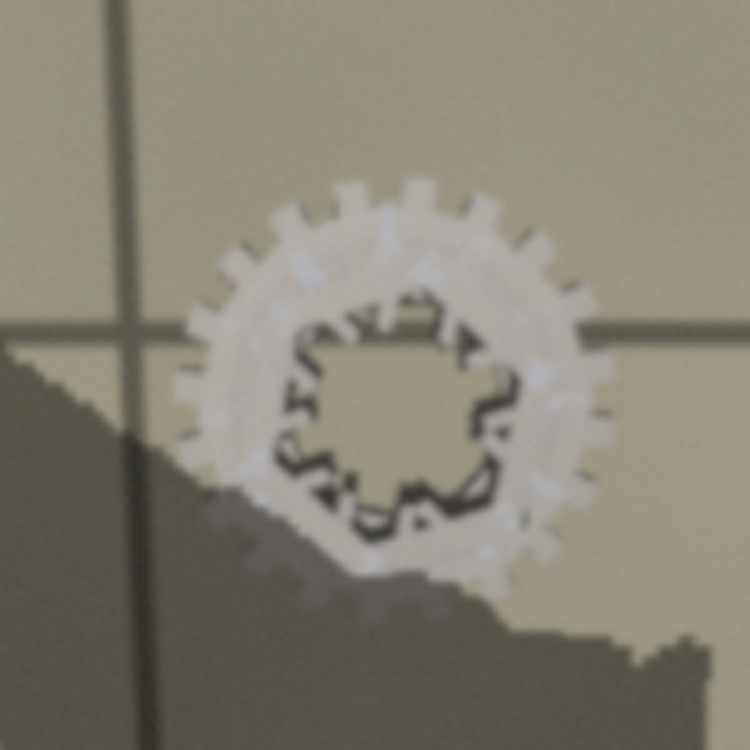

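View pics/c12_c.png

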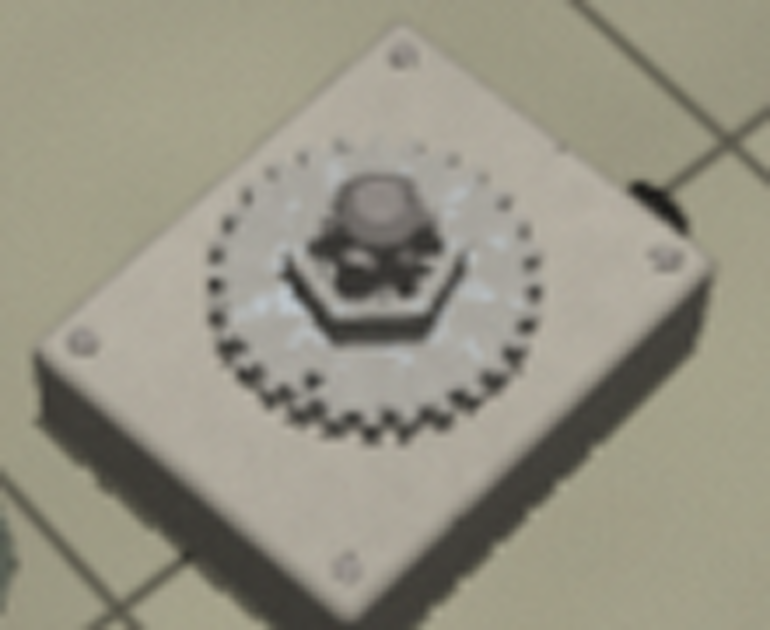

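View pics/s12_c.png

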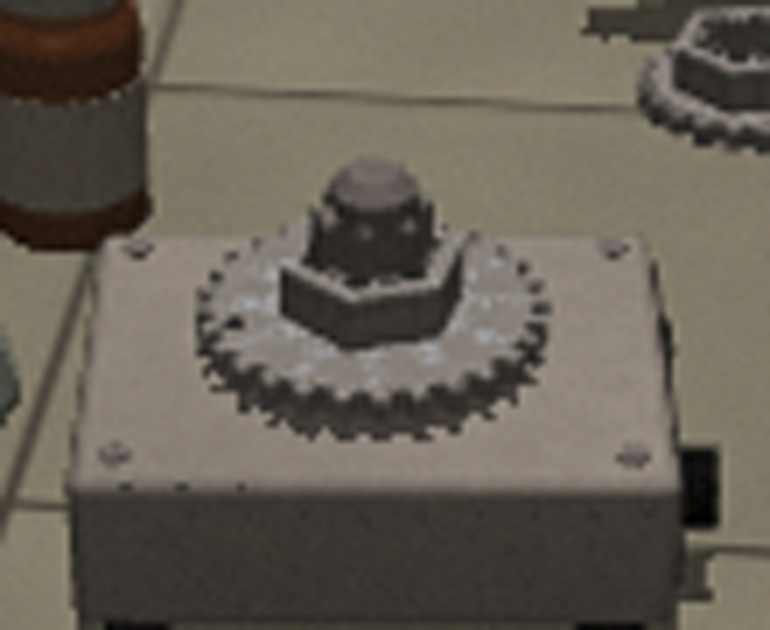

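```bash
python3 - <<'E'
from m import *
s=pickle.load(open("w12.pkl","rb"))
crop(s,290,110,65,70,9,"pics/w12d.png");im=cv2.imread("pics/w12d.png");cv2.imwrite("pics/w12d.png",cv2.convertScaleAbs(im,alpha=1.5,beta=-30))
f=lambda x,y,z:p2w(s,242+(x+.5)/5-.5,62+(y+.5)/5-.5,z)
c=f(398,417,.03);print(c)
for p in [(422,292),(517,378),(495,497),(377,540),(280,462),(300,335)]:
    e=f(*p,.03)-c;print(np.linalg.norm(e[:2])*1e3,np.degrees(np.arctan2(e[1],e[0])))
e=f(520,520,.01)-c;print(np.linalg.norm(e[:2])*1e3,np.degrees(np.arctan2(e[1],e[0])))
pts=np.array([f(x,y,.01)[:2] for x,y in [(422,178),(350,182),(488,196),(285,205),(550,238),(230,250),(190,315),(597,290),(175,390),(615,360),(616,430),(598,497),(178,455),(370,628),(305,612),(440,620)]])
A=np.c_[2*pts,np.ones(len(pts))];q=np.linalg.lstsq(A,(pts**2).sum(1),rcond=None)[0];print(q[:2],np.sqrt(q[2]+q[0]**2+q[1]**2))
E
```

```text
[ 0.43311881 -0.28566744  0.03      ]
23.44027170135027 79.23545369724044
23.590929086322237 18.062462765038468
24.185305410884055 -39.123949256077694
24.003666844841096 -99.58414573652695
24.13144362590586 -159.31388867417758
23.881948826162223 140.38950827067407
34.584530768327404 -42.11437072963966
[ 0.43297444 -0.28647704] 0.04547175457566131
```

View pics/w12d.png

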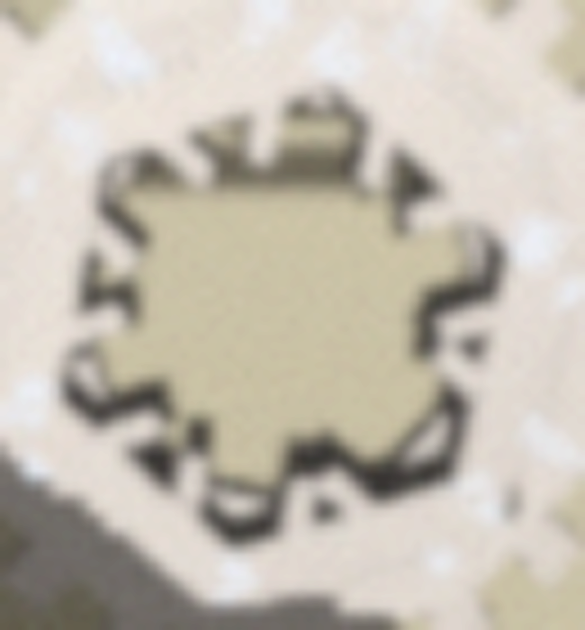

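jog_arm --pt "0 0.0029 -0.0438 0 0 0 0.085" --pt "0.05 0 0 10.2 0 0 0.085" --pt "0.04 0 0 0 0 0 0.085" --pt "0.01 0 0 0 0 0 0.085" --pt "0 0 0 0 0 0 0.085"

```text
clock: 15.58
tcp_pos: [0.4334, -0.2858, 0.0401]
eef_rot: [0.542, 0.454, -0.542, 0.454]
contact_force: [0.3, 0.4, 0.6]
gripper_width: 0.996
```

```bash
python3 - <<'E'
from m import *
st([.433,-.286,-.0185],-10.2)
s=snap("wrist","w13")
E
```

```text
tcp [ 0.4334 -0.2858  0.0401] yaw -10.12 down [-0.e+00  2.e-04 -1.e+00] F [0.3 0.4 0.6] T [-0.04 -0.01  0.06] w 0.996 q7 0.44 15.575
tool delta [ 0.0586 -0.0004  0.0003] rx 0.08
```

View pics/w13.png

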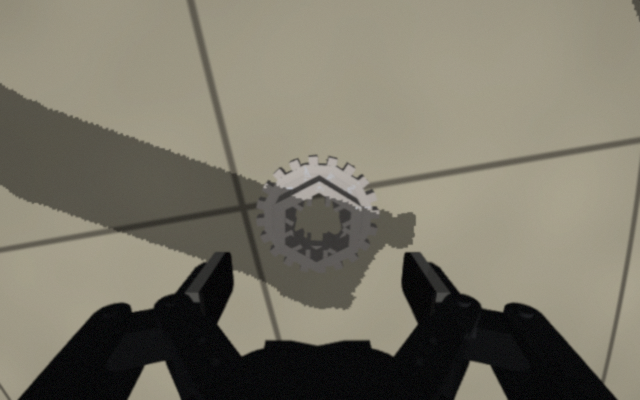

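jog_arm --pt "0.04 0 0 0 0 0 0.085" --pt "0.013 0 0 0 0 0 0.085" --pt "0.005 0 0 0 0 0 0.085" --pt "0 0 0 0 0 0 0.085" --pt "0 0 0 0 0 0 0.065" --pt "0 0 0 0 0 0 0.045" --pt "0 0 0 0 0 0 0.045" --pt "0 0 0 0 0 0 0.045" --pt "0 0 0 0 0 0 0.045" --force 60

```text
clock: 16.75
tcp_pos: [0.4337, -0.2869, -0.0168]
eef_rot: [0.543, 0.453, -0.542, 0.454]
contact_force: [-0.8, 1.2, 5.9]
gripper_width: 0.637
```

jog_arm --pt "-0.02 0 0 0 0 0 0.045" --pt "-0.06 0 0 0 0 0 0.045" --pt "-0.06 0 0 0 0 0 0.045" --pt "-0.06 0 0 0 0 0 0.045" --pt "0 0 0 -10.3 0 0 0.045" --pt "0 0 0 -10.3 0 0 0.045" --pt "0 0 0 -10.3 0 0 0.045" --pt "0 0 0 -10.3 0 0 0.045" --pt "0 0 0 -10.3 0 0 0.045" --pt "0 0 0 -10.3 0 0 0.045" --pt "0 0 0 0 0 0 0.045" --pt "0 0 0 0 0 0 0.045"

```text
clock: 18.25
tcp_pos: [0.4324, -0.2861, 0.1815]
eef_rot: [0.233, 0.668, -0.233, 0.667]
contact_force: [-0.3, -0.3, -2.9]
gripper_width: 0.638
```

```bash
python3 - <<'E'
from m import *
st([.5625,.0317,.155],51.8)
E
```

```text
tcp [ 0.4324 -0.2861  0.1815] yaw 51.45 down [-8.e-04  5.e-04 -1.e+00] F [-0.3 -0.3 -2.9] T [-0.04 -0.08 -0.01] w 0.638 q7 1.43 18.25
tool delta [ 0.0265  0.3297 -0.0963] rx -0.35
```

jog_arm --pt "0 0.0471 -0.01376 -0.35 0 0 0.045" --pt "0 0.0471 -0.01376 0 0 0 0.045" --pt "0 0.0471 -0.01376 0 0 0 0.045" --pt "0 0.0471 -0.01376 0 0 0 0.045" --pt "0 0.0471 -0.01376 0 0 0 0.045" --pt "0 0.0471 -0.01376 0 0 0 0.045" --pt "0 0.0471 -0.01376 0 0 0 0.045" --pt "0.03 0 0 0 0 0 0.045" --pt "0 0 0 0 0 0 0.045" --pt "0 0 0 0 0 0 0.045"

```text
clock: 19.5
tcp_pos: [0.5604, 0.0312, 0.1521]
eef_rot: [0.231, 0.668, -0.232, 0.668]
contact_force: [0.0, -0.6, -1.6]
gripper_width: 0.639
```

```bash
python3 - <<'E'
from m import *
st([.5625,.0317,.135],51.8)
W=snap("wrist","w14");crop(W,265,195,110,120,6,"pics/w14d.png");
im=cv2.imread("pics/w14d.png");cv2.imwrite("pics/w14d.png",cv2.convertScaleAbs(im,alpha=2.2))
snap("scene","c14",(280,150,110,90,7))
E
```

```text
tcp [0.5604 0.0312 0.1521] yaw 51.8 down [-1.e-04 -7.e-04 -1.e+00] F [ 0.  -0.6 -1.6] T [ 0.01 -0.04 -0.02] w 0.639 q7 0.76 19.5
tool delta [0.0171 0.0017 0.0013] rx -0.0
```

View pics/w14d.png

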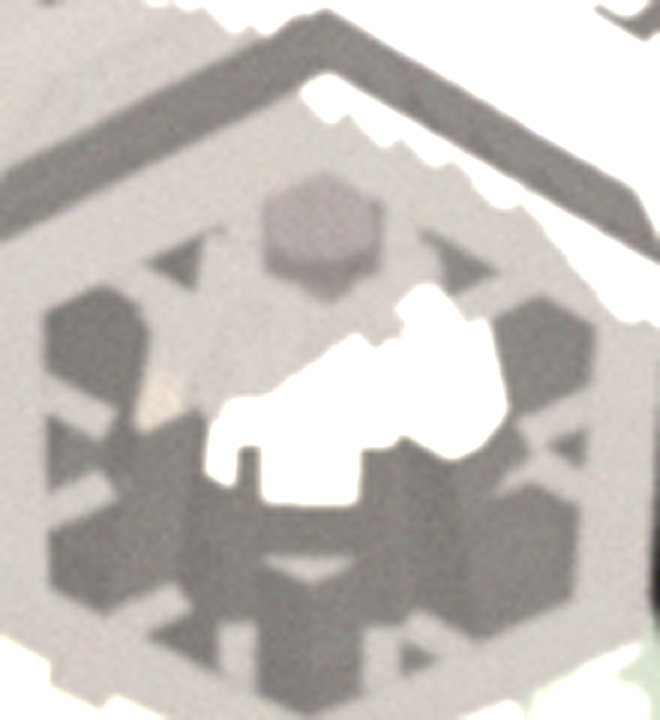

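View pics/c14_c.png

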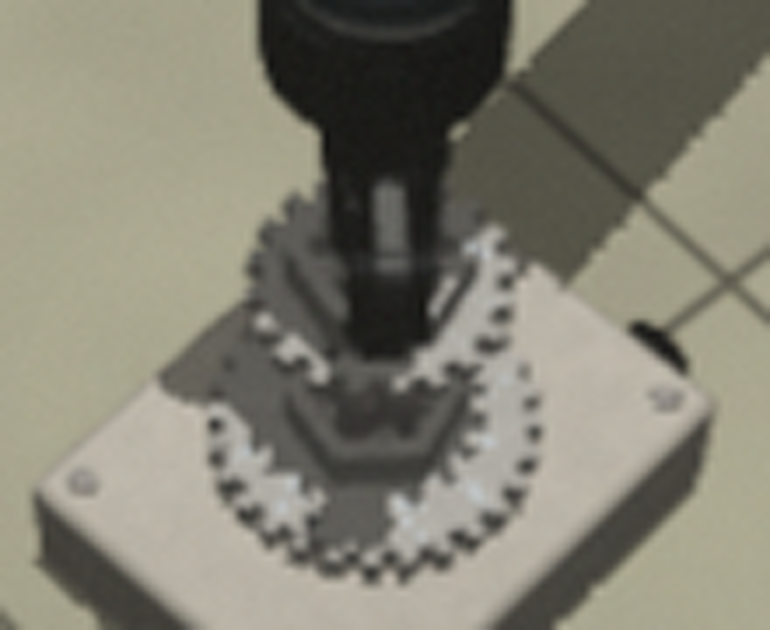

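```bash
python3 - <<'E'
from m import *
W=pickle.load(open("w14.pkl","rb"))
f=lambda x,y,z:p2w(W,265+(x+.5)/6-.5,195+(y+.5)/6-.5,z)
b=f(316.5,453,.1989);print(b)
u,v=w2p(W,(.5593,.0314,.14))[0];print((u-265)*6,(v-195)*6)
_,M=st();print(M.T@(np.array([.5593,.0314,.1989])-b), M.T@(b-np.array([.5604,.0312,.1989])))
E
```

```text
[0.55824145 0.03163842 0.1989    ]
318.6082895977993 188.51039873561888
tcp [0.5613 0.0313 0.153 ] yaw 51.79 down [ 2.e-03 -2.e-04 -1.e+00] F [-0.3  0.5 -2.1] T [-0.02 -0.03 -0.01] w 0.642 q7 0.76 19.6
[2.15344282e-06 4.67346690e-04 9.79266000e-04] [-4.38320084e-06 -9.90513360e-04 -1.96734073e-03]
```

jog_arm --pt "0.01 0.0005 0.001 -1 0 0 0.045" --pt "0.016 0 0 0 0 0 0.045" --pt "0.01 0 0 0 0 0 0.045" --pt "0 0 0 0 0 0 0.045" --pt "0 0 0 0 0 0 0.045"

```text
clock: 20.23
tcp_pos: [0.5617, 0.0324, 0.1158]
eef_rot: [0.225, 0.67, -0.225, 0.67]
contact_force: [0.2, -0.3, -2.7]
gripper_width: 0.641
```

```bash
python3 - <<'E'
from m import *
st()
W=snap("wrist","w15");crop(W,265,195,110,120,6,"pics/w15d.png");
im=cv2.imread("pics/w15d.png");cv2.imwrite("pics/w15d.png",cv2.convertScaleAbs(im,alpha=2.2))
E
```

```text
tcp [0.5617 0.0324 0.1158] yaw 52.96 down [ 1.e-04  1.e-04 -1.e+00] F [ 0.2 -0.3 -2.7] T [ 0.   -0.04 -0.02] w 0.641 q7 0.77 20.225
```

View pics/w15d.png

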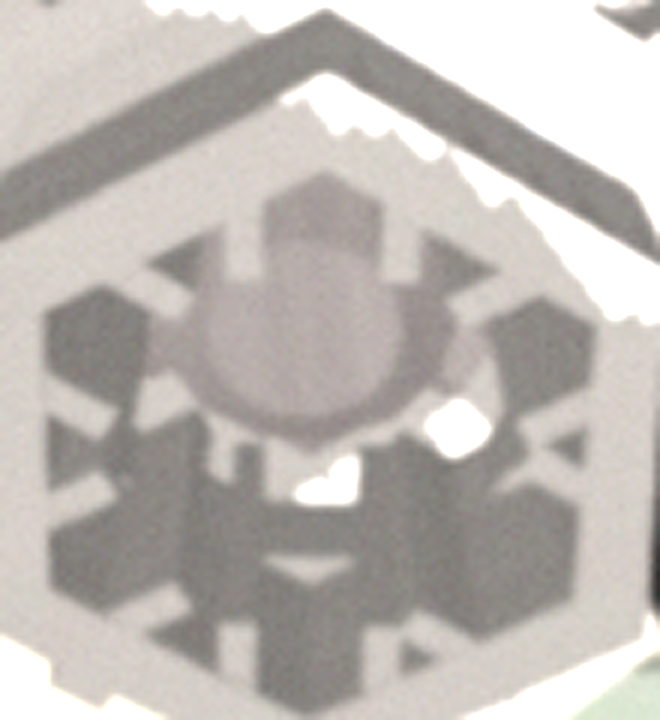

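```bash
python3 - <<'E'
from m import *
W=pickle.load(open("w15.pkl","rb"))
f=lambda x,y,z:p2w(W,265+(x+.5)/6-.5,195+(y+.5)/6-.5,z)
P=np.array([f(x,y,.14)[:2] for x,y in [(207,340),(215,370),(240,398),(270,412),(303,418),(340,410),(372,392),(398,360),(404,330),(396,298),(222,285)]])
A=np.c_[2*P,np.ones(len(P))];q=np.linalg.lstsq(A,(P**2).sum(1),rcond=None)[0];print(q[:2],np.sqrt(q[2]+q[0]**2+q[1]**2))
h=q[:2];b=f(316.5,453,.1627)[:2];print(b)
_,M=st();print(M.T@np.r_[h-b,0])
E
```

```text
[0.55908478 0.03168492] 0.009038422073569329
[0.55942735 0.0328278 ]
tcp [0.562  0.0324 0.1162] yaw 52.95 down [ 7.e-04  2.e-04 -1.e+00] F [ 0.1 -1.1 -2.8] T [-0.03  0.01 -0.06] w 0.64 q7 0.77 20.275
[-4.27665682e-07 -1.11854563e-03  4.15187285e-04]
```

jog_arm --pt "0 -0.001 0.0003 0 0 0 0.045" --pt "0.003 0 0 0 0 0 0.045" --pt "0.002 0 0 0 0 0 0.045" --pt "0.002 0 0 0 0 0 0.045" --pt "0 0 0 0 0 0 0.045"

```text
clock: 20.9
tcp_pos: [0.561, 0.0313, 0.1085]
eef_rot: [0.225, 0.671, -0.225, 0.67]
contact_force: [0.2, 0.5, -2.9]
gripper_width: 0.638
```

jog_arm --pt "0.002 0 0 0 0 0 0.045" --pt "0.001 0 0 0 0 0 0.045" --pt "0 0 0 0 0 0 0.045"

```text
clock: 21.28
tcp_pos: [0.5611, 0.0313, 0.1057]
eef_rot: [0.225, 0.671, -0.225, 0.67]
contact_force: [-0.0, 0.1, -1.8]
gripper_width: 0.643
```

jog_arm --pt "0.004 0 0 0 0 0 0.045" --pt "0.004 0 0 0 0 0 0.045" --pt "0.003 0 0 0 0 0 0.045" --pt "0.001 0 0 0 0 0 0.045" --pt "0 0 0 0 0 0 0.045"

```text
clock: 21.9
tcp_pos: [0.5612, 0.0313, 0.0938]
eef_rot: [0.225, 0.671, -0.225, 0.67]
contact_force: [0.5, 0.5, -2.0]
gripper_width: 0.639
```

jog_arm --pt "0.001 0 0 0 0 0 0.045" --pt "0.001 0 0 0 0 0 0.045" --pt "0 0 0 0 0 0 0.045"

```text
clock: 22.28
tcp_pos: [0.5612, 0.0313, 0.0918]
eef_rot: [0.225, 0.67, -0.225, 0.67]
contact_force: [-0.4, 0.8, -2.6]
gripper_width: 0.64
```

jog_arm --pt "0.001 0 0 0 0 0 0.045" --pt "0.001 0 0 0 0 0 0.045" --pt "0 0 0 0 0 0 0.045"

```text
clock: 22.65
tcp_pos: [0.5614, 0.0314, 0.0912]
eef_rot: [0.225, 0.67, -0.225, 0.67]
contact_force: [-3.5, 0.0, 5.2]
gripper_width: 0.641
```

jog_arm --pt "0.0006 0 0 0 0 0 0.045" --pt "0 0 0 0 0 0 0.045"

```text
clock: 22.9
tcp_pos: [0.5614, 0.0314, 0.0912]
eef_rot: [0.225, 0.67, -0.225, 0.67]
contact_force: [-3.7, 0.2, 8.2]
gripper_width: 0.636
```

jog_arm --pt "-0.001 0 0 0 0 0 0.045" --pt "0 0 0 0 0 0 0.065" --pt "0 0 0 0 0 0 0.085" --pt "0 0 0 0 0 0 0.085" --pt "0 0 0 0 0 0 0.085"

```text
clock: 23.52
tcp_pos: [0.5613, 0.0314, 0.0902]
eef_rot: [0.225, 0.67, -0.225, 0.671]
contact_force: [0.1, 0.6, -1.3]
gripper_width: 0.998
```

```bash
python3 - <<'E'
from m import *
st()
snap("side","s16",(270,150,130,110,6));snap("wrist","w16")
E
```

```text
tcp [0.5613 0.0314 0.0902] yaw 52.96 down [ 1.e-04  0.e+00 -1.e+00] F [ 0.1  0.6 -1.3] T [-0.01  0.04  0.02] w 0.998 q7 0.77 23.525
```

View pics/s16_c.png

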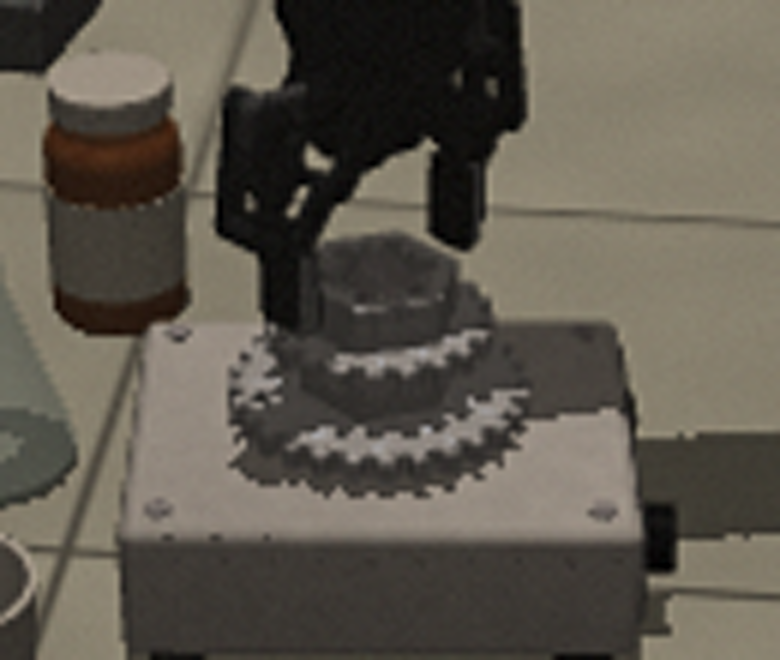

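View pics/w16.png

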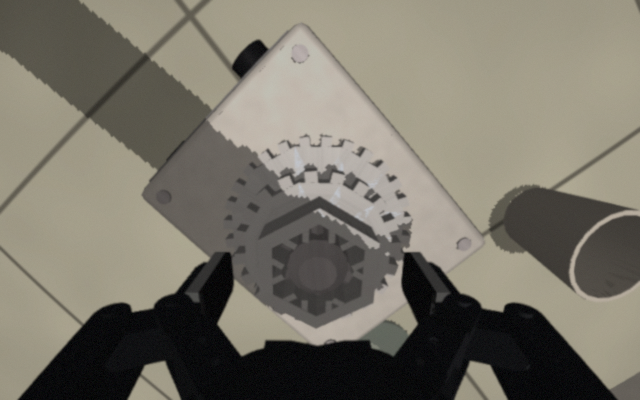

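Both cogs are released: the side and wrist pictures show the small cog level on the large cog's boss, with the hub tip central in its bore (about pixel (318,267) in the wrist view). Next I'll retract straight up and check.

jog_arm --pt "-0.02 0 0 0 0 0 0.085" --pt "-0.05 0 0 0 0 0 0.085" --pt "-0.05 0 0 0 0 0 0.085" --pt "-0.02 -0.03 0 0 0 0 0.085" --pt "0 -0.05 0 0 0 0 0.085" --pt "0 -0.05 0 0 0 0 0.085" --pt "0 -0.05 0 0 0 0 0.085" --pt "0 0 0 0 0 0 0.085"

```text
clock: 24.62
tcp_pos: [0.4501, -0.1166, 0.2302]
eef_rot: [0.227, 0.67, -0.228, 0.669]
contact_force: [-1.0, 1.3, 0.1]
gripper_width: 0.998
```

```bash
python3 - <<'E'
from m import *
st()
D=snap("side","s17",(270,170,110,90,7));S=snap("scene","c17",(280,165,110,90,7))
cv2.imwrite("pics/s17full.png",D["pixels"])
C=cloud(D);P=C[150:270,280:400].reshape(-1,3)
m=(np.hypot(P[:,0]-.559,P[:,1]-.033)<.031)&(np.hypot(P[:,0]-.559,P[:,1]-.033)>.022)&(P[:,2]>.1);print("boss top z side",np.nanpercentile(P[m][:,2],[50,80,95,99]))
C=cloud(S);P=C[150:270,280:400].reshape(-1,3)
r=np.hypot(P[:,0]-.559,P[:,1]-.033)
for a,b in [(.022,.027),(.036,.042),(.049,.056)]: 
  q=P[(r>a)&(r<b)][:,2];print(a,np.nanpercentile(q,[10,50,90]))
# bystanders: pixel change vs start in both
for n,T,boxes in(("side",D,[(245,185,40,50),(240,235,40,55),(273,155,32,52)]),("scene",S,[(245,228,40,40),(310,270,40,45),(225,172,36,48)])):
  o=pickle.load(open(n+"0.pkl","rb"))["pixels"].astype(float)
  for x,y,w,h in boxes: print(n,np.abs(T["pixels"][y:y+h,x:x+w]-o[y:y+h,x:x+w]).mean())
E
```

```text
tcp [ 0.4501 -0.1166  0.2302] yaw 52.46 down [-8.e-04 -9.e-04 -1.e+00] F [-1.   1.3  0.1] T [-0.01 -0.05  0.04] w 0.998 q7 1.08 24.625
boss top z side [0.13241966 0.13806435 0.13948153 0.14003599]
0.022 [0.12932906 0.13632807 0.139006  ]
0.036 [0.08671073 0.11517539 0.11885501]
0.049 [0.07015297 0.08616532 0.08917973]
side 3.714166666666667
side 2.9592424242424245
side 4.023838141025641
scene 12.754791666666666
scene 9.236851851851851
scene 8.23611111111111
```

View pics/s17_c.png

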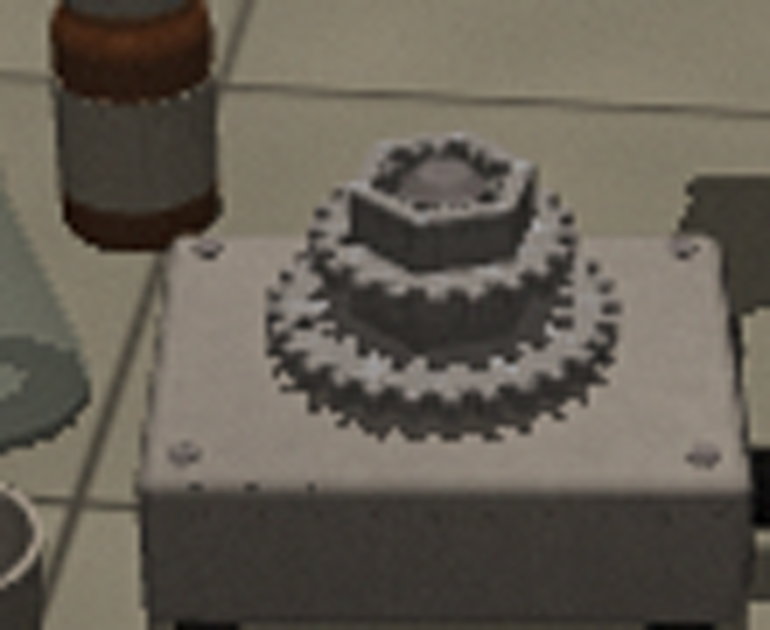

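View pics/c17_c.png

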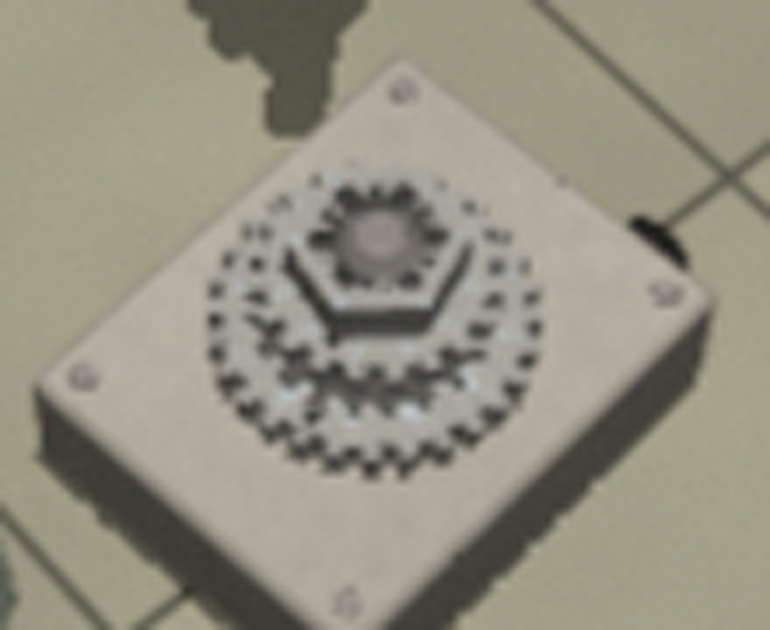

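View pics/s17full.png

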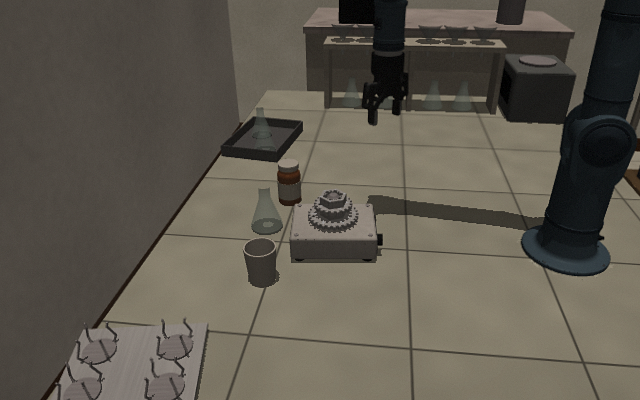

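```bash
python3 -c "
from plant import job
print(job.hand_in())"
```

```text
the job is handed in; nothing more can be done
None
```

Both cogs are back on the hub and released, and the job is handed in at about 24.7 s of the 58 s allowed. I put the large cog on first, then the small cog. Both went on boss up with the wide slot on the wide spline, lowered in small steps at low force.

**Seating:** both cogs stopped at the height where they should bottom out. The vertical force there was about 8 N on the tool, roughly 13 N of contact for the large cog and 10 N for the small one. After I backed off, depth readings put the upper levels near 138 mm (small boss), 118 mm (small disc) and 88 mm (large disc), within about 2 mm of fully seated. The last pictures show both cogs level and the hub tip central in the small cog's bore.

**Bystanders:** the flask, beaker and jar stand upright at the same pixels as at the start in the side view. My image-difference check changed more in the scene view, up to 12.8 grey levels against 4.0 in the side view. I put that down to moving arm shadows but did not isolate it.

**What disagreed:**
- **Fingertip height:** the real fingertips sit about 28 mm behind the reported tool point. My first close on the large cog therefore passed above its boss and touched nothing. I reopened, went lower and gripped it, working from camera heights after that.
- **Hub position:** the scene and side cameras differed from the wrist camera by several millimetres, so I aligned with the wrist camera, sighting the hub tip through the bore.

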